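# Square up a drying stack and stand the dome mould on it

## Robot

A 6-joint arm with a two-finger parallel gripper is mounted at the origin on the work surface. World frame = base frame: x ahead of the robot, y to its left, z up, the work surface at z = 0. Lengths are in m, angles in rad, forces in N, time in s.
With the tool pointing down it reaches from about 0.35 to 0.875 m from the base axis. Payload 4.2 kg.
Tool frame: the origin (TCP) lies at the very end of the fingers, on their centre line; the grasp point (between the pads) lies 19 mm behind it (robot.pinch_z is the z of the grasp point in the tool frame, in m); z points along the fingers, y is the direction in which the jaws open and shut (so a half turn about z gives the same grasp; the last joint's range is limited). The gripper opens to 87 mm and grips with 3 to 60 N. Pads are 19 mm wide; open, the fingers measure 117 mm over their backs; the gripper's body (75 mm by 190 mm) begins 51 mm behind the grasp point.
Start: joints at [-1.033, 0.385, 0.008, 0, -1.194, -0.259], TCP at [0.172, -0.601, 0.223] pointing down, gripper open.
Joint ranges: [-3.14, 3.14], [-1.21, 2.06], [-1.07, 1.41], [-3.16, 2.05], [-2.99, -0.16], [-3.1, 3.1]. Speed limits (rad/s): [2.79, 2.79, 3.14, 3.14, 3.14, 3.14].

## Interface

Orientations are given as a unit quaternion [w, x, y, z].
In Python, from plant import status, imaging, robot gives the robot as it stands.
- The arm moves only by the tool apply_moves, never from a script. Its argument "motion" is a list of rows, each an object with "dp": the shift along the tool's x, y, z in mm, a list of three; "angular": the turn, a rotation vector about the tool's x, y, z in degrees, a list of three; "fingers": the gripper's target within -1 to 1 (fully open at 1, half-way at 0, shut at -1). In form: [{"dp": [x, y, z], "angular": [wx, wy, wz], "fingers": fingers}, ...]. A call has 1 to 10 rows; each row shifts and turns the commanded pose from where the row before left it, along the tool's axes as they then stand; what a row does not reach is not made up. A row lasts 1/10 s, in which the tool goes at most 50 mm and 8.59 degrees, less where a joint would pass 70% of its speed; a pose out of reach is approached as far as the arm can. A call with a gripper value outside its range is refused whole. The fingers move at their own pace and stop on an object; "newtons" is the grip in N (left out, the last holds). Time passes only in rows, so rows that do not move let the fingers close. It gives the time, the measured TCP pose, the force and the opening at its end, in the units of the state.
- status.state(): the state, without advancing time (a new reading comes with each control period).
- imaging.snapshot(name): name is "side" or "top"; returns a dict with "image" (400x640x3 uint8, red, green, blue), "z_map" (400x640 float32, m along the optical axis (not along the pixel's ray), 0 where there is no reading), "fx", "fy", "cx", "cy" (pixels), "k1" (the pictures are not rectified: a ray, as slopes to the right and down, at radius r is drawn at 1 + k1 r^2 times it, then the intrinsics apply), "rvec" (rotation vector, rad) and "tvec" (3), from world to camera coordinates, as OpenCV has them. Camera axes: x right, y down, z forward; pixel columns grow to the right and rows downward; lengths in m; the calibration is good to about 2 mm. A picture is of the moment at which its call begins.
- robot.job_done(): hands the job in, once; it reports no verdict.
The state is a dict: "clock": time; "joint_pos": joint angles; "dq": joint speeds; "joint_efforts": joint torques, N m; "tool_pos": TCP position; "tcp_rot": TCP orientation; "contact_force": force on the tool from outside, world axes, zero at the start; "ft_torque": the same for the moment, N m; "width": opening from 0.0 (shut) to 1.0 (fully open).
Only numpy, scipy, OpenCV 4.12 (cv2) and the standard library are available. Lean on these libraries where they do the work, as an engineer would, in place of code of your own. Each camera call takes 0.05 s, during which the arm holds its last target.

## Task

Slide the terracotta bat along the table until it lies square in the corner of the two wooden fences, with its long edge flush against the long fence and its short edge flush against the short one. Then lay the plywood board with the blue ring on top of it and square that against both fences in the same way, ring upwards. Last, set the white round-bottomed mould gently into the blue ring so that it sits upright and level, let go, and leave the jars, the red bowl and the wooden sticks where they are.

Things in the scene. Friction and masses are not known exactly. Their poses are not given: they have to be found in the camera images.
- jig: Corner stop fixed to the table: two brown wooden fences 22 mm thick, 30 mm high. Origin: the inner corner of the fence faces, at table level; z up. The long fence's face is at x = 0, from y = 0 to -200 mm (fence on the +x side); the short one's is at y = 0, from x = 0 to -150 mm (fence on the +y side). Sheets go on the -x, -y side, on bare table. Yaw within 15 degrees of the robot's axes.
- bat: Loose flat terracotta plate 100 mm (x) by 130 mm (y) by 12 mm thick, about 0.3 kg, too wide to grasp. Origin at the centre of its underside, z up. Starts flat on the table, askew by up to 20 degrees, 6 to 11 cm short of home along the fence frame's x and y. Fully home, its centre is 50 mm from the long fence's face and 65 mm from the short fence's.
- cover: Loose plywood board 100 mm (x) by 130 mm (y) by 10 mm thick, 0.13 kg in all. On the middle of its top is fixed an upright blue ring, 58 mm outer and 44 mm inner diameter, 20 mm high, which can be gripped from above across its outside. Origin at the centre of the board's underside, z up. Starts flat on the table, ring up, yaw within 35 degrees of the robot's axes.
- ring_mouth (a point): Centre of the mouth of the blue ring, 30 mm above the board's underside; the mould rests on the inner edge there.
- mould: Loose white dome, about 0.26 kg: a half ball of 42 mm radius, round side down, flat top 47 mm above its lowest point, upright dark stem 26 mm in diameter from there to 91 mm. Origin at the lowest point, z along the stem. Starts upright on the table and can rock. Seated in the ring its lowest point is 6 mm below the ring's mouth; it keeps whatever tilt it is left with.
- glaze_jar: Loose glaze jar with green lid, 52 mm in diameter, 56 mm high, origin at the centre of its underside; stands near the open end of the short fence. Leave alone.
- slip_jar: Loose jar with yellow lid, 68 mm in diameter, 70 mm high, origin at the centre of its underside. It and the mould can change places. Leave alone.
- red_bowl: Loose red plastic bowl, 170 mm in diameter, 55 mm high, origin at the centre of its underside. Leave alone.
- sticks: Loose bundle of two wooden rolling guides, 200 mm long (x), 40 mm wide, 15 mm high; origin under the larger stick's centre. Leave alone.
There are look-alikes about, which are no part of the job. Of the things like the cover, leave any that is grey or turquoise; of the rest the larger one is meant.

How it is judged:
By the outcome, as a careful person would: the job done as asked, in the order asked, and still so for the second after the job is handed in, with the robot touching nothing.
It also fails if it takes over 72 s, if anything falls off the work surface, if the arm or the gripper's body presses on something with over 40 N, if the wrist force passes 120 N, or if a joint passes its speed limit or range.

## Working session

There is one attempt and no reset: what is moved stays moved. The work goes in short steps, Python scripts to look and compute and a tool call to move; the robot and the scene stay as the last step left them, time stands still between calls to the robot, and variables do not carry over. Pictures are saved under pics/ and viewed, and the job is handed in when it is done.

Besides the shell and the picture viewer there is one more tool, called as name([rows], argument=value, ...), one row to a line, values as JSON. apply_moves: Moves the arm, as the interface text tells. Its arguments: {"type":"object","properties":{"motion":{"type":"array"},"newtons":{"type":"number"}},"required":["motion"]}

```bash
ls -la; mkdir -p pics
cat > h.py <<'E'
import numpy as np, cv2
from plant import status, imaging, robot
def snap(n):
    d=imaging.snapshot(n); np.savez(f'{n}.npz',**d); return d
def load(n): 
    d=np.load(f'{n}.npz'); return {k:d[k] for k in d}
def cam(d):
    R,_=cv2.Rodrigues(np.array(d['rvec'],float)); t=np.array(d['tvec'],float).ravel()
    K=np.array([[d['fx'],0,d['cx']],[0,d['fy'],d['cy']],[0,0,1]],float)
    D=np.array([d['k1'],0,0,0,0],float).astype(float)
    return R,t,K,D
def rays(d,uv):
    R,t,K,D=cam(d)
    x=cv2.undistortPointsIter(np.array(uv,float).reshape(-1,1,2),K,D,None,None,(3,50,1e-10)).reshape(-1,2)
    return -R.T@t,(np.c_[x,np.ones(len(x))])@R
def onplane(d,uv,z):
    C,r=rays(d,uv); return C+r*((z-C[2])/r[:,2])[:,None]
def depthpts(d,uv):
    uv=np.array(uv).reshape(-1,2); C,r=rays(d,uv)
    z=d['z_map'][uv[:,1].astype(int),uv[:,0].astype(int)]
    return C+r*z[:,None]
def proj(d,P):
    R,t,K,D=cam(d); return cv2.projectPoints(np.array(P,float).reshape(-1,1,3),R,t,K,D)[0].reshape(-1,2)
def tri(d1,u1,d2,u2):
    C1,r1=rays(d1,[u1]);C2,r2=rays(d2,[u2]);A=np.c_[r1[0],-r2[0]]
    s=np.linalg.lstsq(A,C2-C1,rcond=None)[0];p=C1+s[0]*r1[0];q=C2+s[1]*r2[0]
    return (p+q)/2,np.linalg.norm(p-q)
def save(n,im): cv2.imwrite(f'pics/{n}.png',im[...,::-1])
E
python3 - <<'E'
from h import *
for n in('top','side'):
    d=snap(n); save(n+'0',d['image']); R,t,K,D=cam(d); print(n,-R.T@t,R[2],d['fx'],d['k1'])
print(status.state(), robot.pinch_z)
E
```

```text
total 12
drwxr-xr-x  3 agent agent 4096 Dec  6 21:50 .
drwxr-xr-x 23 root  root  4096 Dec  6 21:50 ..
drwxr-xr-x  2 agent agent 4096 Dec  6 21:50 pics
top [ 0.35267911 -0.05238918  1.52562605] [ 0.07023399  0.00115159 -0.99752988] 461.6295174692333 0.007165276691191869
side [-0.41667918  1.00007097  0.82253252] [ 0.56847513 -0.65771859 -0.49420875] 503.01406857629263 -0.06344917709741457
{'clock': 0.1, 'joint_pos': array([-1.03338976e+00,  3.85494480e-01,  6.78842154e-03, -4.42692219e-04,
       -1.19401332e+00, -2.58652750e-01]), 'dq': array([ 0.00011472, -0.0011668 ,  0.00176096,  0.00182649, -0.00125464,
        0.00219576]), 'joint_efforts': array([-3.11888707e-04, -3.91690600e+01,  1.87934428e+01,  4.23195049e+00,
        1.34468410e-02, -7.90984404e-05]), 'tool_pos': array([ 0.17187881, -0.60034879,  0.22156906]), 'tcp_rot': array([-1.83031842e-04, -1.38845178e-01,  9.90313612e-01,  9.66103896e-04]), 'contact_force': array([-0.47761904,  0.06866325, -0.18256134]), 'ft_torque': array([ 0.01458109, -0.02059049,  0.03321744]), 'width': 1.0018342761982995} -0.0187
```

View pics/top0.png

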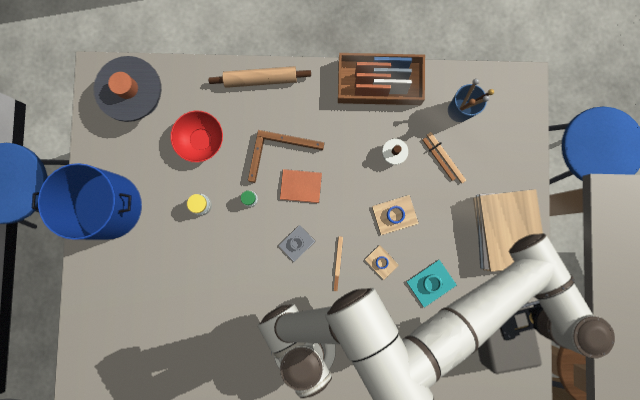

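View pics/side0.png

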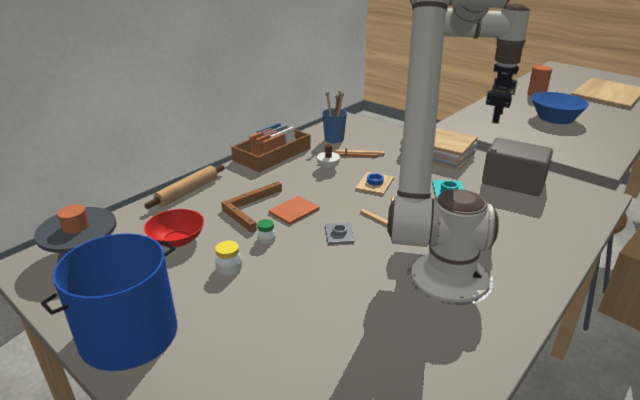

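The top view shows these candidates. Blue ring on natural plywood: a larger one at (396,215) and a smaller one at (381,263). The grey one at (296,244) and the turquoise one at (432,284) are to be left. The bat is at (301,186), the fence corner near (262,135) and the mould at (395,152). The jars are at (249,198) for green and (197,204) for yellow. By the description I choose (396,215) as the cover, and I'll check that in a crop.

Run:
```python
from h import *
d=load('top'); c=d['image'][120:310,230:470]
save('crop1',cv2.resize(c,None,fx=3.3,fy=3.1,interpolation=cv2.INTER_CUBIC))
s=load('side'); c=s['image'][130:250,200:400]
save('crop2',cv2.resize(c,None,fx=4,fy=4,interpolation=cv2.INTER_CUBIC))
for p in [(262,150),(301,186),(396,200),(396,215),(413,215),(396,150),(249,198),(197,204),(381,263),(320,200)]: 
    print(p,d['image'][p[1],p[0]],depthpts(d,[p]).round(3))
```

```text
(262, 150) [162 155 145] [[ 0.649  0.16  -0.004]]
(301, 186) [198 123  90] [[0.53  0.026 0.006]]
(396, 200) [219 189 152] [[ 0.491 -0.289  0.011]]
(396, 215) [124 107  85] [[ 0.441 -0.289  0.013]]
(413, 215) [222 192 152] [[ 0.443 -0.346  0.007]]
(396, 150) [91 61 44] [[ 0.64  -0.273  0.096]]
(249, 198) [ 66 146  88] [[0.481 0.188 0.057]]
(197, 204) [241 222 101] [[0.458 0.351 0.064]]
(381, 263) [221 190 149] [[ 0.283 -0.243  0.011]]
(320, 200) [170 165 152] [[ 0.486 -0.038 -0.005]]
```

View pics/crop1.png

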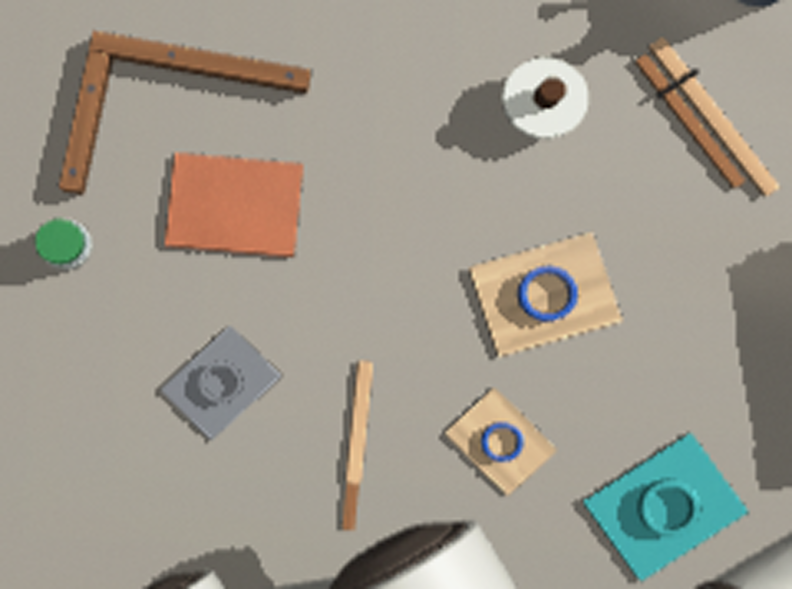

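View pics/crop2.png

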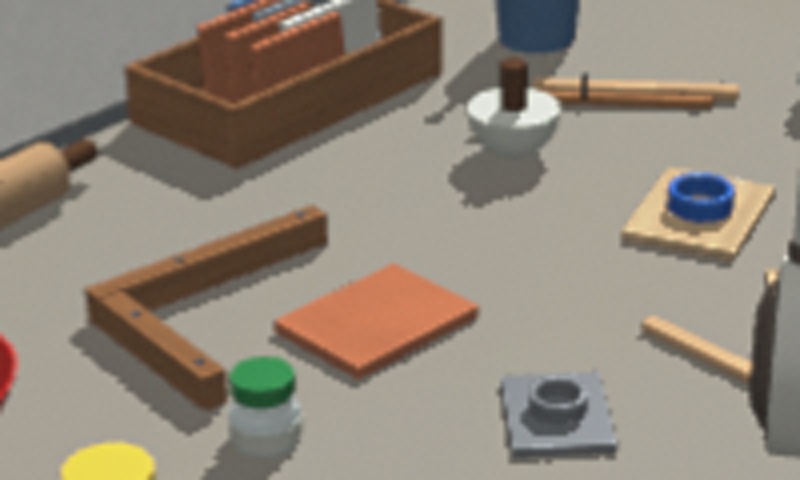

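The crop confirms the choice: the larger natural plywood board with the blue ring is at (396,215), with the smaller one below it. Next I measure the shapes.

```bash
cat >> h.py <<'E'
def mask(d,box,f,up=4):
    x0,y0,x1,y1=box; c=cv2.resize(d['image'][y0:y1,x0:x1],None,fx=up,fy=up,interpolation=cv2.INTER_CUBIC).astype(int)
    m=f(c[...,0],c[...,1],c[...,2]).astype(np.uint8)*255
    cs=cv2.findContours(m,cv2.RETR_EXTERNAL,cv2.CHAIN_APPROX_NONE)[0]
    c=max(cs,key=cv2.contourArea).reshape(-1,2)
    return (c+0.5)/up-0.5+np.array([x0,y0])
def edges(cont,eps=2.0,minlen=5,trim=.15):
    """polygon corners, then refit line on each side (pixel coords); returns list of (p,dir,len)"""
    a=cv2.approxPolyDP(cont.astype(np.float32).reshape(-1,1,2),eps,True).reshape(-1,2)
    idx=[int(np.argmin(((cont-p)**2).sum(1))) for p in a]; out=[]
    for i in range(len(idx)):
        i0,i1=idx[i],idx[(i+1)%len(idx)]
        n=(i1-i0)%len(cont)
        if np.linalg.norm(cont[i0]-cont[i1])<minlen: continue
        k=(i0+np.arange(int(n*trim),int(n*(1-trim))))%len(cont); out.append(cont[k])
    return a,out
def wline(P):
    vx,vy,x,y=cv2.fitLine(P[:,:2].astype(np.float32),cv2.DIST_HUBER,0,1e-4,1e-4).ravel(); return np.array([x,y]),np.array([vx,vy])
E
python3 - <<'E'
from h import *
d=load('top'); s=load('side')
print('FENCE')
for nm,D,box in(('top',d,(235,120,340,195)),('side',s,(215,175,290,235))):
    c=mask(D,box,lambda r,g,b:(r-b>40)&(r<190))
    a,es=edges(c); print(nm,a.round(1).tolist())
    for e in es:
        for z in(0,.03):
            p,v=wline(onplane(D,e,z)); ang=np.degrees(np.arctan2(v[1],v[0])); print(e[0].round(0),e[-1].round(0),z,p.round(4),round(ang,2))
print('BAT')
for nm,D,box in(('top',d,(270,160,335,210)),('side',s,(262,190,325,230))):
    c=mask(D,box,lambda r,g,b:(r-b>55))
    a,es=edges(c); print(nm,a.round(1).tolist()); print(onplane(D,a,.012)[:,:2].round(4).tolist()); 
    for e in es:
        p,v=wline(onplane(D,e,.012)); print(e.mean(0).round(0),p.round(4),round(np.degrees(np.arctan2(v[1],v[0])),2))
print('COVER')
for nm,D,box in(('top',d,(365,188,425,240)),('side',s,(350,165,400,200))):
    c=mask(D,box,lambda r,g,b:(r-b>45)|(b-r>30))
    a,es=edges(c); print(nm,a.round(1).tolist()); print(onplane(D,a,.010)[:,:2].round(4).tolist())
    for e in es:
        p,v=wline(onplane(D,e,.01)); print(e.mean(0).round(0),p.round(4),round(np.degrees(np.arctan2(v[1],v[0])),2))
    c=mask(D,box,lambda r,g,b:(b-r>20)); print('ring px',cv2.fitEllipse(c.astype(np.float32)), onplane(D,[cv2.fitEllipse(c.astype(np.float32))[0]],.03))
E
```

```text
FENCE
top [[247.60000610351562, 179.89999389648438], [255.10000610351562, 180.89999389648438], [263.1000061035156, 136.89999389648438], [322.8999938964844, 148.39999389648438], [323.3999938964844, 141.89999389648438], [258.1000061035156, 129.39999389648438]]
[249. 181.] [254. 181.] 0 [0.5431 0.1934] 84.89
[249. 181.] [254. 181.] 0.03 [0.5394 0.1886] 84.89
[256. 174.] [262. 144.] 0 [0.6182 0.1675] -9.37
[256. 174.] [262. 144.] 0.03 [0.613  0.1632] -9.37
[272. 139.] [314. 147.] 0 [0.6753 0.0576] 80.39
[272. 139.] [314. 147.] 0.03 [0.6689 0.0554] 80.39
[323. 148.] [323. 143.] 0 [ 0.668 -0.045] -6.52
[323. 148.] [323. 143.] 0.03 [ 0.6618 -0.0451] -6.52
[314. 140.] [268. 132.] 0 [0.6991 0.0641] 80.45
[314. 140.] [268. 132.] 0.03 [0.6923 0.0618] 80.45
[257. 137.] [249. 172.] 0 [0.6329 0.1901] -9.61
[257. 137.] [249. 172.] 0.03 [0.6274 0.1853] -9.61
side [[280.6000061035156, 182.89999389648438], [276.1000061035156, 181.10000610351562], [275.1000061035156, 183.89999389648438], [272.6000061035156, 182.39999389648438], [221.10000610351562, 202.39999389648438], [250.39999389648438, 224.89999389
[... 2338 characters left out ...]
1.60000610351562]]
[[0.471, -0.212], [0.3748, -0.2374], [0.4173, -0.358], [0.4522, -0.3483], [0.4128, -0.2881], [0.4211, -0.2409], [0.4538, -0.2457], [0.4483, -0.2527], [0.4927, -0.3032], [0.496, -0.3365], [0.5087, -0.3282]]
[369. 190.] [ 0.4189 -0.2219] 19.58
[388. 185.] [ 0.3935 -0.2955] -71.83
[388. 175.] [ 0.4346 -0.3546] 12.57
[384. 179.] [ 0.4318 -0.3234] -58.57
[378. 187.] [ 0.415 -0.258] 70.63
[369. 187.] [ 0.4348 -0.2424] 13.55
[366. 180.] [ 0.4734 -0.2753] -53.7
[368. 173.] [ 0.496  -0.3204] -87.7
[361. 179.] [ 0.4924 -0.2762] -71.8
ring px ((374.83502197265625, 178.68661499023438), (12.850944519042969, 16.816904067993164), 92.44255065917969) [[ 0.43323033 -0.27056051  0.03      ]]
```

```bash
cat >> h.py <<'E'
Y=np.radians(-9.55); EX=np.array([np.cos(Y),np.sin(Y)]); EY=np.array([-np.sin(Y),np.cos(Y)])
def uw(p): p=np.asarray(p)[...,:2]; return np.stack([p@EX,p@EY],-1)
def xy(u,w): return EX*u+EY*w
def where():
    s=status.state(); R=quat(s['tcp_rot']); return s,R
def quat(q):
    from scipy.spatial.transform import Rotation as T
    return T.from_quat([q[1],q[2],q[3],q[0]])
def plan(tx,ty,tz,yaw=None):
    """mm in tool axes AFTER the turn; yaw = world angle (deg) of tool y axis (mod 180)"""
    from scipy.spatial.transform import Rotation as T
    s,R=where(); M=R.as_matrix(); cy=np.degrees(np.arctan2(M[1,1],M[0,1]))
    turn=0
    if yaw is not None:
        dl=(yaw-cy+90)%180-90; turn=-dl
        M=M@T.from_rotvec([0,0,np.radians(turn)]).as_matrix()
    dp=M.T@(np.array([tx,ty,tz])-s['tool_pos'])*1000
    print('t',round(s['clock'],2),'tcp',s['tool_pos'].round(4),'uw',uw(s['tool_pos']).round(4),'tooly',round(cy,2),'j6',round(s['joint_pos'][5],2),'turn z',round(turn,2),'(other way',round(turn-180*np.sign(turn),1),') dp',dp.round(1),'tilt',(quat(s['tcp_rot']).as_matrix()[:,2]).round(3))
E
python3 - <<'E'
from h import *
d=load('top'); s=load('side')
for n,a,b in[('bat',(318.4,201.6),(318.9,205.9)),('bat',(320.9,172.4),(297.6,195.4)),('bat',(282.6,168.9),(268.6,210.6)),('cov',(372.1,206.1),(355.4,186.6)),('cov',(380.9,234.4),(383.1,192.9)),('cov',(417.9,222.9),(392.6,176.4)),('fence outer corner',(258.1,129.4),(221.1,202.4))]:
    p,g=tri(d,a,s,b); print(n,p.round(4),round(g,4),uw(p).round(4))
# mould
f=lambda r,g,b:(r+g+b<300)&(r-b>12)
for nm,D,box in(('top',d,(383,138,410,168)),('side',s,(318,143,340,165))):
    x0,y0,x1,y1=box
    c=mask(D,box,f,6); print(nm,'stem',c.min(0),c.max(0),c.mean(0), cv2.fitEllipse(c.astype(np.float32)))
    c=mask(D,(box[0]-5,box[1]-5,box[2]+10,box[3]+10),lambda r,g,b:(r-b<25)&(r>195)); print('dome',c.min(0),c.max(0), cv2.minEnclosingCircle(c.astype(np.float32)))
save('m1',np.hstack([cv2.resize(d['image'][133:173,375:425],(400,320)),cv2.resize(s['image'][138:178,305:355],(400,320))]))
plan(.4395,.039,.22,80.45)
E
```

```text
bat [ 0.4794 -0.0333  0.0112] 0.0005 [0.4782 0.0467]
bat [ 0.5765 -0.039   0.0111] 0.0007 [0.575  0.0572]
bat [0.5845 0.0874 0.0079] 0.0019 [0.5619 0.1832]
cov [ 0.469  -0.2101  0.0116] 0.0008 [ 0.4973 -0.1294]
cov [ 0.3768 -0.241   0.0076] 0.0007 [ 0.4116 -0.1752]
cov [ 0.4182 -0.3614  0.0083] 0.0023 [ 0.4724 -0.2871]
fence outer corner [0.7112 0.1707 0.0262] 0.0011 [0.673  0.2863]
top stem [391.25       145.08333333] [400.41666667 154.25      ] [396.02233115 149.73039216] ((396.0046081542969, 149.70132446289062), (7.5009541511535645, 10.28805160522461), 42.67515182495117)
dome [382.375 138.125] [407.875 163.875] ((395.0135192871094, 151.01351928710938), 13.158990859985352)
side stem [323.91666667 143.25      ] [331.91666667 157.25      ] [327.89424514 150.00710015] ((327.9328308105469, 149.5357666015625), (7.545161724090576, 15.538552284240723), 179.9066162109375)
dome [328.875 152.125] [339.125 160.875] ((333.581787109375, 157.55332946777344), 5.620509624481201)
t 0.1 tcp [ 0.1719 -0.6003  0.2216] uw [ 0.2691 -0.5635] tooly 105.96 j6 -0.26 turn z 25.51 (other way -154.5 ) dp [-157.8  674.9    2.6] tilt [-0.001  0.002 -1.   ]
```

View pics/m1.png

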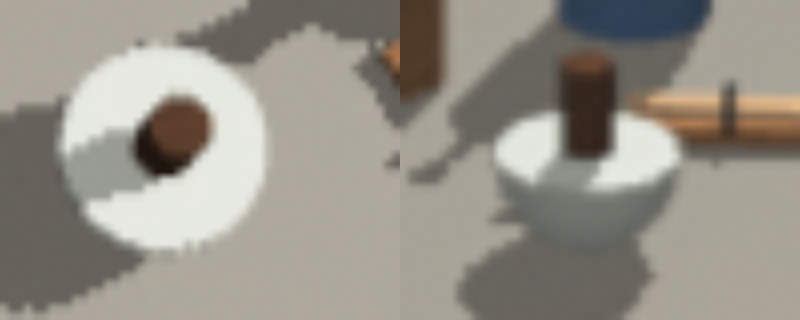

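apply_moves([
  {"dp": [0,0,0],"angular": [0,0,8.5],"fingers": 0.38},
  {"dp": [0,0,0],"angular": [0,0,8.5],"fingers": 0.38},
  {"dp": [0,0,0],"angular": [0,0,8.5],"fingers": 0.38},
  {"dp": [-11,47,0],"angular": [0,0,0],"fingers": 0.38},
  {"dp": [-11,47,0],"angular": [0,0,0],"fingers": 0.38},
  {"dp": [-11,47,0],"angular": [0,0,0],"fingers": 0.38},
  {"dp": [-11,47,0],"angular": [0,0,0],"fingers": 0.38},
  {"dp": [-11,47,0],"angular": [0,0,0],"fingers": 0.38},
  {"dp": [-11,47,0],"angular": [0,0,0],"fingers": 0.38},
  {"dp": [-11,47,0],"angular": [0,0,0],"fingers": 0.38},
])

```text
clock: 1.1
tool_pos: [0.3024, -0.2873, 0.2224]
tcp_rot: [-0.0, 0.083, 0.997, 0.0]
contact_force: [1.6, -0.6, 0.3]
width: 0.689
```

apply_moves([
  {"dp": [-11,47,0],"angular": [0,0,0],"fingers": 0.38},
  {"dp": [-11,47,0],"angular": [0,0,0],"fingers": 0.38},
  {"dp": [-11,47,0],"angular": [0,0,0],"fingers": 0.38},
  {"dp": [-11,47,0],"angular": [0,0,0],"fingers": 0.38},
  {"dp": [-11,47,0],"angular": [0,0,0],"fingers": 0.38},
  {"dp": [-11,47,0],"angular": [0,0,0],"fingers": 0.38},
  {"dp": [-11,47,0],"angular": [0,0,0],"fingers": 0.38},
  {"dp": [0,0,0],"angular": [0,0,0],"fingers": 0.38},
])

```text
clock: 1.9
tool_pos: [0.4347, 0.0267, 0.2223]
tcp_rot: [0.0, 0.08, 0.997, 0.0]
contact_force: [-0.2, 0.7, -0.2]
width: 0.69
```

Run:
```python
from h import *
plan(.4395,.039,.006,80.45); s=status.state(); print(s['contact_force'],s['width'],s['joint_pos'])
```

```text
t 1.9 tcp [0.4347 0.0267 0.2223] uw [0.4243 0.0985] tooly 80.82 j6 -2.17 turn z 0.37 (other way -179.6 ) dp [ -2.5  12.8 216.3] tilt [ 0.001  0.    -1.   ]
[-0.22753286  0.72949314 -0.22793241] 0.6900919991142485 [ 4.37101971e-01  5.54315668e-02 -4.27446984e-01  7.11125792e-05
 -1.08701219e+00 -2.16822533e+00]
```

apply_moves([
  {"dp": [0,6,45],"angular": [0,0,0.4],"fingers": 0.38},
  {"dp": [0,7,45],"angular": [0,0,0],"fingers": 0.38},
  {"dp": [0,0,45],"angular": [0,0,0],"fingers": 0.38},
  {"dp": [0,0,40],"angular": [0,0,0],"fingers": 0.38},
  {"dp": [0,0,25],"angular": [0,0,0],"fingers": 0.38},
  {"dp": [0,0,10],"angular": [0,0,0],"fingers": 0.38},
  {"dp": [0,0,6],"angular": [0,0,0],"fingers": 0.38},
  {"dp": [0,0,0],"angular": [0,0,0],"fingers": 0.38},
])

```text
clock: 2.7
tool_pos: [0.4353, 0.0353, 0.0067]
tcp_rot: [0.0, 0.087, 0.996, 0.0]
contact_force: [-0.1, 0.1, 0.1]
width: 0.689
```

Run:
```python
from h import *
x,y=xy(.5405,.1115)
plan(x,y,.006,80.45); s=status.state(); print(s['contact_force'])
d=snap('top'); save('t1',cv2.resize(d['image'][110:260,220:380],(800,600)))
```

```text
t 2.7 tcp [0.4353 0.0353 0.0067] uw [0.4234 0.1071] tooly 80.06 j6 -2.2 turn z -0.39 (other way 179.6 ) dp [-117.1    4.4    0.8] tilt [ 0.  0. -1.]
[-0.14618663  0.11445186  0.09652403]
```

View pics/t1.png

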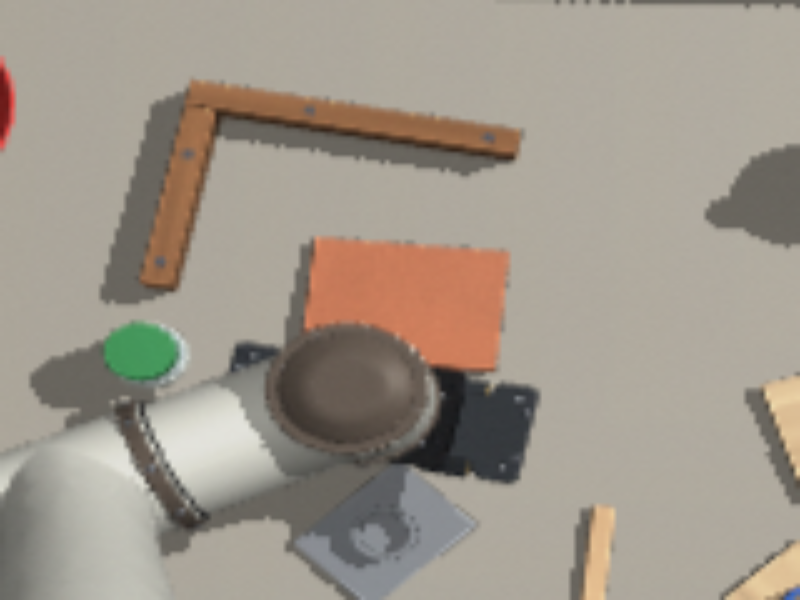

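apply_moves([
  {"dp": [-14,1,0],"angular": [0,0,0],"fingers": 0.38},
  {"dp": [-10,1,0],"angular": [0,0,0],"fingers": 0.38},
  {"dp": [-10,1,0],"angular": [0,0,0],"fingers": 0.38},
  {"dp": [-10,1,0],"angular": [0,0,0],"fingers": 0.38},
  {"dp": [-10,0,0],"angular": [0,0,0],"fingers": 0.38},
  {"dp": [-10,0,0],"angular": [0,0,0],"fingers": 0.38},
  {"dp": [-10,0,0],"angular": [0,0,0],"fingers": 0.38},
  {"dp": [-10,0,0],"angular": [0,0,0],"fingers": 0.38},
  {"dp": [-10,0,0],"angular": [0,0,0],"fingers": 0.38},
  {"dp": [-8,0,0],"angular": [0,0,0],"fingers": 0.38},
])

```text
clock: 3.75
tool_pos: [0.5374, 0.0216, 0.0064]
tcp_rot: [0.0, 0.087, 0.996, 0.0]
contact_force: [-1.7, -0.7, 0.5]
width: 0.689
```

apply_moves([
  {"dp": [-4,0,0],"angular": [0,0,0],"fingers": 0.38},
  {"dp": [-4,0,0],"angular": [0,0,0],"fingers": 0.38},
  {"dp": [0,0,0],"angular": [0,0,0],"fingers": 0.38},
])

```text
clock: 4.05
tool_pos: [0.5449, 0.0204, 0.0065]
tcp_rot: [0.001, 0.087, 0.996, 0.0]
contact_force: [0.5, -0.5, -0.0]
width: 0.697
```

Run:
```python
from h import *
x,y=xy(.5405,.1115)
plan(x,y,.006,80.45); s=status.state(); print(s['contact_force'])
d=snap('top'); save('t2',cv2.resize(d['image'][110:260,220:380],(800,600)))
```

```text
t 4.05 tcp [0.5449 0.0204 0.0065] uw [0.5339 0.1105] tooly 80.07 j6 -2.08 turn z -0.38 (other way 179.6 ) dp [-6.6  1.   0.5] tilt [ 0.001  0.    -1.   ]
[ 0.49609708 -0.54902945 -0.03974039]
```

View pics/t2.png

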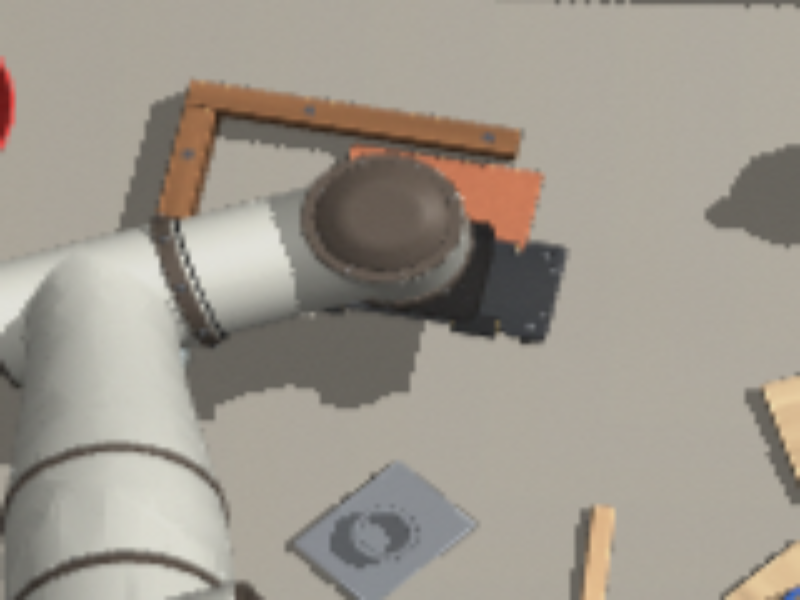

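apply_moves([
  {"dp": [-2,0,0],"angular": [0,0,-0.3],"fingers": 0.38},
  {"dp": [-2,0,0],"angular": [0,0,0],"fingers": 0.38},
  {"dp": [-2,0,0],"angular": [0,0,0],"fingers": 0.38},
  {"dp": [0,0,0],"angular": [0,0,0],"fingers": 0.38},
])

```text
clock: 4.5
tool_pos: [0.5502, 0.0193, 0.0066]
tcp_rot: [0.0, 0.084, 0.996, 0.0]
contact_force: [-1.7, -0.5, -0.4]
width: 0.688
```

apply_moves([
  {"dp": [-2,0,0],"angular": [0,0,0],"fingers": 0.38},
  {"dp": [0,0,0],"angular": [0,0,0],"fingers": 0.38},
])

```text
clock: 4.7
tool_pos: [0.5515, 0.0189, 0.0065]
tcp_rot: [-0.001, 0.084, 0.996, -0.0]
contact_force: [-3.1, 1.0, 2.6]
width: 0.691
```

apply_moves([
  {"dp": [-2,0,0],"angular": [0,0,0],"fingers": 0.38},
  {"dp": [0,0,0],"angular": [0,0,0],"fingers": 0.38},
])

```text
clock: 4.9
tool_pos: [0.5516, 0.0187, 0.0064]
tcp_rot: [-0.002, 0.084, 0.996, -0.0]
contact_force: [-7.2, 3.6, 5.3]
width: 0.69
```

apply_moves([
  {"dp": [15,0,0],"angular": [0,0,0],"fingers": 0.0},
  {"dp": [20,0,-30],"angular": [0,0,-8],"fingers": -0.08},
  {"dp": [0,-20,-30],"angular": [0,0,-8.5],"fingers": -0.08},
  {"dp": [0,-20,0],"angular": [0,0,-8.5],"fingers": -0.08},
  {"dp": [0,-20,0],"angular": [0,0,-8.5],"fingers": -0.08},
  {"dp": [0,-20,0],"angular": [0,0,-8.5],"fingers": -0.08},
  {"dp": [0,-20,0],"angular": [0,0,-8.5],"fingers": -0.08},
  {"dp": [0,-10,0],"angular": [0,0,-8.5],"fingers": -0.08},
  {"dp": [0,0,0],"angular": [0,0,-8.5],"fingers": -0.08},
  {"dp": [0,0,0],"angular": [0,0,-8.5],"fingers": -0.08},
])

```text
clock: 5.9
tool_pos: [0.5534, -0.0778, 0.0667]
tcp_rot: [0.001, -0.55, 0.835, -0.001]
contact_force: [-0.3, 0.7, -0.5]
width: 0.459
```

apply_moves([
  {"dp": [0,0,0],"angular": [0,0,-7],"fingers": -0.08},
  {"dp": [0,0,0],"angular": [0,0,-7],"fingers": -0.08},
  {"dp": [0,0,0],"angular": [0,0,0],"fingers": -0.08},
])

```text
clock: 6.2
tool_pos: [0.5531, -0.0773, 0.0668]
tcp_rot: [0.001, -0.645, 0.764, -0.001]
contact_force: [-0.2, -0.0, 1.0]
width: 0.462
```

Run:
```python
from h import *
x,y=xy(.598,.005)
plan(x,y,.07,-9.55); s=status.state(); print(s['contact_force'],s['joint_pos'])
d=snap('top'); save('t3',cv2.resize(d['image'][110:260,220:380],(800,600)))
```

```text
t 6.2 tcp [ 0.5531 -0.0773  0.0668] uw [0.5583 0.0155] tooly 170.38 j6 -0.32 turn z -0.07 (other way 179.9 ) dp [ 10.5 -39.7  -3.1] tilt [ 0.003 -0.    -1.   ]
[-0.24346593 -0.02368309  0.97078834] [ 1.51479647e-01  4.34107363e-01 -3.56721259e-01  6.04522243e-04
 -7.77291651e-01 -3.19872373e-01]
```

View pics/t3.png

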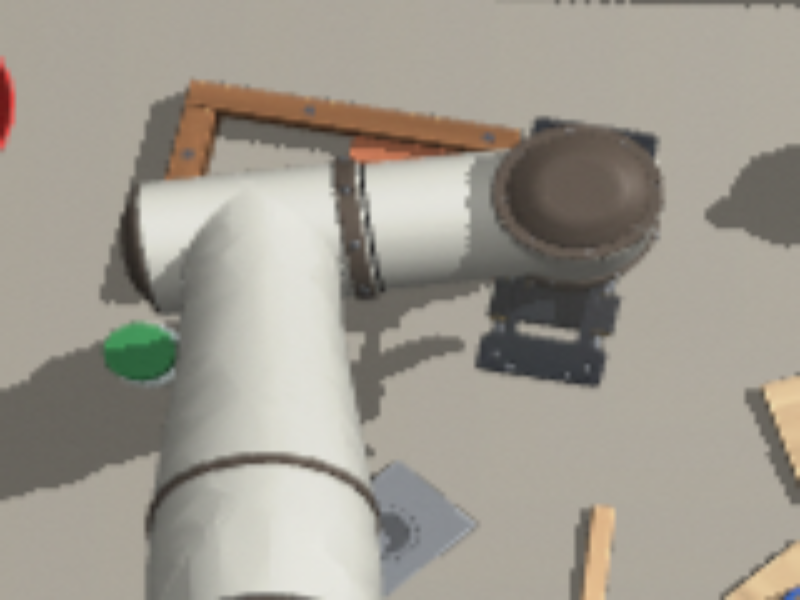

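apply_moves([
  {"dp": [10,-20,0],"angular": [0,0,0],"fingers": -0.08},
  {"dp": [0,-20,0],"angular": [0,0,0],"fingers": -0.08},
  {"dp": [0,0,30],"angular": [0,0,0],"fingers": -0.08},
  {"dp": [0,0,20],"angular": [0,0,0],"fingers": -0.08},
  {"dp": [0,0,10],"angular": [0,0,0],"fingers": -0.08},
  {"dp": [0,0,0],"angular": [0,0,0],"fingers": -0.08},
])

```text
clock: 6.85
tool_pos: [0.5889, -0.0939, 0.0052]
tcp_rot: [-0.001, -0.645, 0.764, 0.001]
contact_force: [-0.8, -0.3, 0.1]
width: 0.46
```

Run:
```python
from h import *
x,y=xy(.598,.1255)
plan(x,y,.006,-9.55); s=status.state(); print(s['contact_force'])
```

```text
t 6.85 tcp [ 0.5889 -0.0939  0.0052] uw [0.5964 0.0051] tooly 170.3 j6 -0.28 turn z -0.15 (other way 179.9 ) dp [-120.4   -1.6   -0.9] tilt [-0.002 -0.    -1.   ]
[-0.79069951 -0.33867886  0.06935379]
```

apply_moves([
  {"dp": [-16,0,-0.5],"angular": [0,0,0],"fingers": -0.08},
  {"dp": [-12,0,0],"angular": [0,0,0],"fingers": -0.08},
  {"dp": [-10,0,0],"angular": [0,0,0],"fingers": -0.08},
  {"dp": [-10,0,0],"angular": [0,0,0],"fingers": -0.08},
  {"dp": [-10,0,0],"angular": [0,0,0],"fingers": -0.08},
  {"dp": [-10,0,0],"angular": [0,0,0],"fingers": -0.08},
  {"dp": [-10,0,0],"angular": [0,0,0],"fingers": -0.08},
  {"dp": [-10,0,0],"angular": [0,0,0],"fingers": -0.08},
  {"dp": [-10,0,0],"angular": [0,0,0],"fingers": -0.08},
  {"dp": [-10,0,0],"angular": [0,0,0],"fingers": -0.08},
])

```text
clock: 7.85
tool_pos: [0.6077, 0.0133, 0.007]
tcp_rot: [-0.0, -0.645, 0.764, 0.0]
contact_force: [-1.4, -2.5, 2.6]
width: 0.459
```

apply_moves([
  {"dp": [-3,0,0],"angular": [0,0,0],"fingers": -0.08},
  {"dp": [-2,0,0],"angular": [0,0,0],"fingers": -0.08},
  {"dp": [0,0,0],"angular": [0,0,0],"fingers": -0.08},
])

```text
clock: 8.15
tool_pos: [0.6086, 0.0181, 0.0068]
tcp_rot: [0.0, -0.645, 0.764, 0.0]
contact_force: [0.4, -1.1, 0.0]
width: 0.459
```

Run:
```python
from h import *
x,y=xy(.598,.1255)
plan(x,y,.006,-9.55); s=status.state(); print(s['contact_force'])
```

```text
t 8.15 tcp [0.6086 0.0181 0.0068] uw [0.5971 0.1188] tooly 170.37 j6 -0.46 turn z -0.08 (other way 179.9 ) dp [-6.7 -0.9  0.8] tilt [ 0.     0.001 -1.   ]
[ 0.38152882 -1.05251345  0.02740083]
```

apply_moves([
  {"dp": [-2,0,0],"angular": [0,0,0],"fingers": -0.08},
  {"dp": [-2,0,0],"angular": [0,0,0],"fingers": -0.08},
  {"dp": [0,0,0],"angular": [0,0,0],"fingers": -0.08},
])

```text
clock: 8.45
tool_pos: [0.609, 0.0216, 0.0068]
tcp_rot: [-0.0, -0.645, 0.764, 0.0]
contact_force: [-0.7, -0.9, -0.5]
width: 0.458
```

apply_moves([
  {"dp": [-2,0,0],"angular": [0,0,0],"fingers": -0.08},
  {"dp": [0,0,0],"angular": [0,0,0],"fingers": -0.08},
])

```text
clock: 8.65
tool_pos: [0.6092, 0.0227, 0.0068]
tcp_rot: [-0.001, -0.645, 0.764, -0.0]
contact_force: [0.4, -3.9, -1.2]
width: 0.46
```

apply_moves([
  {"dp": [-2,0,0],"angular": [0,0,0],"fingers": -0.08},
  {"dp": [0,0,0],"angular": [0,0,0],"fingers": -0.08},
])

```text
clock: 8.85
tool_pos: [0.6091, 0.0229, 0.0068]
tcp_rot: [-0.002, -0.645, 0.764, -0.0]
contact_force: [0.6, -10.9, 0.1]
width: 0.46
```

apply_moves([
  {"dp": [10,0,0],"angular": [0,0,0],"fingers": 0.2},
  {"dp": [25,0,-10],"angular": [0,0,0],"fingers": 1},
  {"dp": [40,10,-30],"angular": [0,0,8.5],"fingers": 1},
  {"dp": [40,0,-30],"angular": [0,0,8.5],"fingers": 1},
  {"dp": [40,0,-30],"angular": [0,0,8.5],"fingers": 1},
  {"dp": [40,0,-30],"angular": [0,0,8.5],"fingers": 1},
  {"dp": [40,0,0],"angular": [0,0,8.5],"fingers": 1},
  {"dp": [40,0,0],"angular": [0,0,8.5],"fingers": 1},
  {"dp": [20,0,0],"angular": [0,0,8.5],"fingers": 1},
  {"dp": [0,0,0],"angular": [0,0,2.5],"fingers": 1},
])

```text
clock: 9.85
tool_pos: [0.4554, -0.2167, 0.1368]
tcp_rot: [0.0, -0.156, 0.988, 0.001]
contact_force: [0.4, -0.2, 0.1]
width: 0.997
```

Run:
```python
from h import *
plan(.443,-.285,.10,108.3); s=status.state(); print(s['contact_force'])
d=snap('top'); save('t4',cv2.resize(d['image'][110:260,220:420],(800,600)))
c=mask(d,(255,130,335,190),lambda r,g,b:(r-b>55)&(r>165)); a,es=edges(c); print(a.tolist())
for e in es:
    p,v=wline(onplane(d,e,.012)); print(e.mean(0).round(0),uw(p).round(4),round(np.degrees(np.arctan2(v[1],v[0])),2))
```

```text
t 9.85 tcp [ 0.4554 -0.2167  0.1368] uw [ 0.4851 -0.1382] tooly 107.98 j6 -1.13 turn z -0.32 (other way 179.7 ) dp [ 33.3 -60.9  36.7] tilt [ 0.001  0.001 -1.   ]
[ 0.37171927 -0.16145135  0.0997394 ]
[[262.875, 142.875], [258.625, 167.375], [296.375, 174.375], [301.125, 147.625]]
[261. 155.] [0.5966 0.2638] -9.46
[277. 171.] [0.5519 0.1995] 80.19
[299. 161.] [0.5892 0.1354] -9.41
[282. 145.] [0.6411 0.1983] 81.02
```

View pics/t4.png

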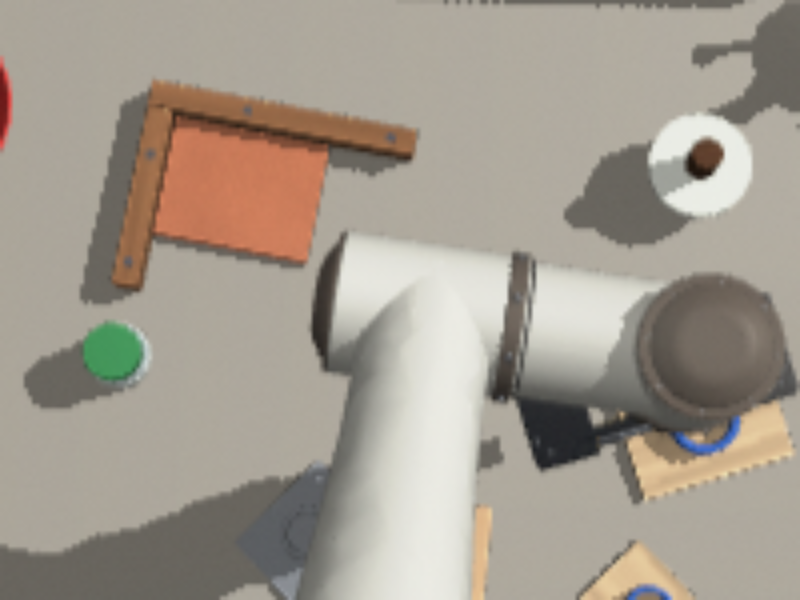

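apply_moves([
  {"dp": [17,-30,20],"angular": [0,0,0],"fingers": 1},
  {"dp": [16,-31,25],"angular": [0,0,0],"fingers": 1},
  {"dp": [0,0,25],"angular": [0,0,0],"fingers": 1},
  {"dp": [0,0,0],"angular": [0,0,0],"fingers": 1},
], newtons=20)

```text
clock: 10.3
tool_pos: [0.4435, -0.2838, 0.0634]
tcp_rot: [-0.003, -0.159, 0.987, 0.002]
contact_force: [-0.8, 0.4, -0.1]
width: 1.002
```

Run:
```python
from h import *
plan(.443,-.285,.0125,108.3)
d=snap('side'); save('s4',cv2.resize(d['image'][130:230,300:440],(800,571)))
```

```text
t 10.3 tcp [ 0.4435 -0.2838  0.0634] uw [ 0.4844 -0.2062] tooly 108.29 j6 -0.99 turn z -0.01 (other way 180.0 ) dp [ 0.6 -1.3 50.9] tilt [-0.006  0.003 -1.   ]
```

View pics/s4.png

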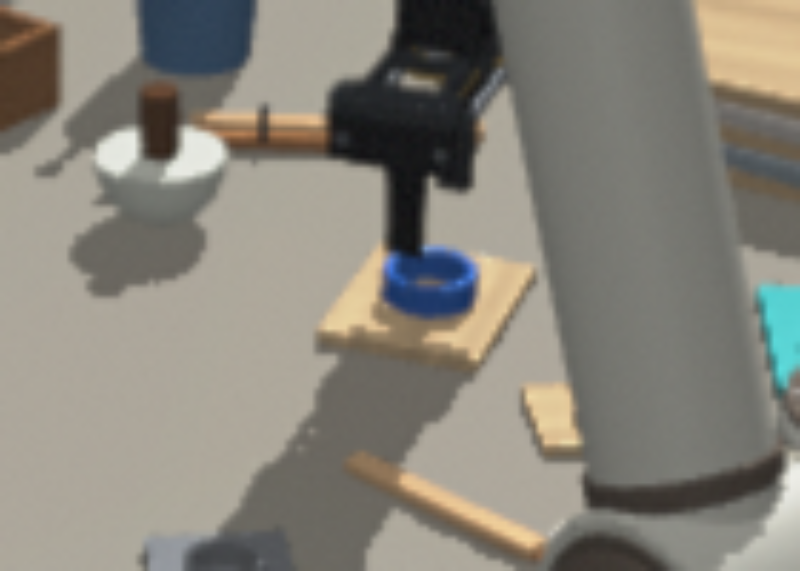

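apply_moves([
  {"dp": [0.5,-1,25],"angular": [0,0,0],"fingers": 1},
  {"dp": [0,0,15],"angular": [0,0,0],"fingers": 1},
  {"dp": [0,0,9],"angular": [0,0,0],"fingers": 1},
  {"dp": [0,0,0],"angular": [0,0,0],"fingers": 1},
], newtons=20)

```text
clock: 10.75
tool_pos: [0.446, -0.2848, 0.0176]
tcp_rot: [-0.0, -0.16, 0.987, 0.0]
contact_force: [-0.2, -0.1, 0.1]
width: 1.001
```

apply_moves([
  {"dp": [0,0,0],"angular": [0,0,0],"fingers": 0.5},
  {"dp": [0,0,0],"angular": [0,0,0],"fingers": 0.2},
  {"dp": [0,0,0],"angular": [0,0,0],"fingers": 0},
  {"dp": [0,0,0],"angular": [0,0,0],"fingers": 0},
  {"dp": [0,0,0],"angular": [0,0,0],"fingers": 0},
], newtons=20)

```text
clock: 11.25
tool_pos: [0.4459, -0.2855, 0.018]
tcp_rot: [0.0, -0.16, 0.987, -0.0]
contact_force: [0.5, 0.8, 1.4]
width: 0.668
```

apply_moves([
  {"dp": [0,0,0],"angular": [0,0,0],"fingers": 0.6},
  {"dp": [2,0,2],"angular": [0,0,0],"fingers": 0.6},
  {"dp": [0,0,3],"angular": [0,0,0],"fingers": 0.6},
  {"dp": [0,0,0],"angular": [0,0,0],"fingers": 0},
  {"dp": [0,0,0],"angular": [0,0,0],"fingers": 0},
  {"dp": [0,0,0],"angular": [0,0,0],"fingers": 0},
  {"dp": [0,0,0],"angular": [0,0,0],"fingers": 0},
], newtons=20)

```text
clock: 11.95
tool_pos: [0.4435, -0.2858, 0.0123]
tcp_rot: [-0.0, -0.16, 0.987, 0.0]
contact_force: [0.2, -1.0, -1.1]
width: 0.669
```

apply_moves([
  {"dp": [0,0,-20],"angular": [0,0,0],"fingers": 0},
  {"dp": [0,0,-30],"angular": [0,0,0],"fingers": 0},
  {"dp": [0,0,-40],"angular": [0,0,0],"fingers": 0},
  {"dp": [0,0,0],"angular": [0,0,0],"fingers": 0},
])

```text
clock: 12.35
tool_pos: [0.4473, -0.2874, 0.1078]
tcp_rot: [0.005, -0.16, 0.987, -0.003]
contact_force: [1.8, -1.0, -0.5]
width: 0.67
```

Run:
```python
from h import *
x,y=xy(.594,.192)
plan(x,y,.10,80.45)
d=snap('side'); save('s5',cv2.resize(d['image'][100:230,260:440],(800,578)))
```

```text
t 12.35 tcp [ 0.4473 -0.2874  0.1078] uw [ 0.4888 -0.2092] tooly 108.46 j6 -0.99 turn z 28.01 (other way -152.0 ) dp [-105.2  401.2    7.9] tilt [ 0.011 -0.005 -1.   ]
```

View pics/s5.png

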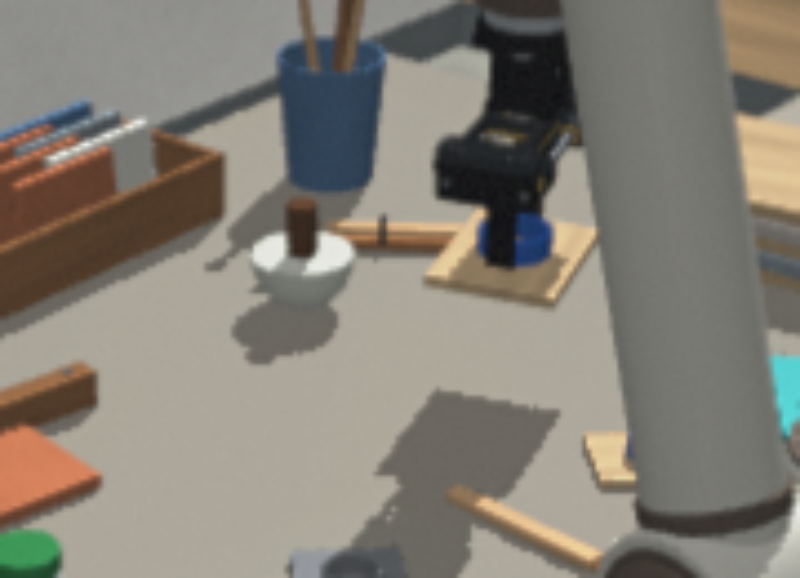

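apply_moves([
  {"dp": [0,0,0],"angular": [0,0,7],"fingers": 0},
  {"dp": [0,0,0],"angular": [0,0,7],"fingers": 0},
  {"dp": [0,0,0],"angular": [0,0,7],"fingers": 0},
  {"dp": [0,0,0],"angular": [0,0,7],"fingers": 0},
  {"dp": [-10,40,0],"angular": [0,0,0],"fingers": 0},
  {"dp": [-11,42,0],"angular": [0,0,0],"fingers": 0},
  {"dp": [-11,42,0],"angular": [0,0,0],"fingers": 0},
  {"dp": [-11,42,0],"angular": [0,0,0],"fingers": 0},
  {"dp": [-11,42,0],"angular": [0,0,0],"fingers": 0},
  {"dp": [-11,42,0],"angular": [0,0,0],"fingers": 0},
])

```text
clock: 13.4
tool_pos: [0.5488, -0.0487, 0.1008]
tcp_rot: [-0.002, 0.084, 0.996, -0.0]
contact_force: [0.1, -0.4, -1.2]
width: 0.667
```

apply_moves([
  {"dp": [-11,42,0],"angular": [0,0,0],"fingers": 0},
  {"dp": [-11,42,0],"angular": [0,0,0],"fingers": 0},
  {"dp": [-11,42,0],"angular": [0,0,0],"fingers": 0},
  {"dp": [-5,20,0],"angular": [0,0,0],"fingers": 0},
  {"dp": [0,0,0],"angular": [0,0,0],"fingers": 0},
  {"dp": [0,0,0],"angular": [0,0,0],"fingers": 0},
])

```text
clock: 14.0
tool_pos: [0.6101, 0.0869, 0.1009]
tcp_rot: [-0.002, 0.084, 0.996, -0.001]
contact_force: [-0.4, 0.1, -2.3]
width: 0.666
```

Run:
```python
from h import *
x,y=xy(.594,.192)
plan(x,y,.0255,80.45)
d=snap('top'); save('t6',cv2.resize(d['image'][110:230,220:380],(800,600)))
d=snap('side'); save('s6',cv2.resize(d['image'][130:250,180:340],(800,600)))
```

```text
t 14.0 tcp [0.6101 0.0869 0.1009] uw [0.5873 0.1869] tooly 80.38 j6 -2.14 turn z -0.07 (other way 179.9 ) dp [-7.   5.2 75.4] tilt [-0.003 -0.001 -1.   ]
```

View pics/s6.png

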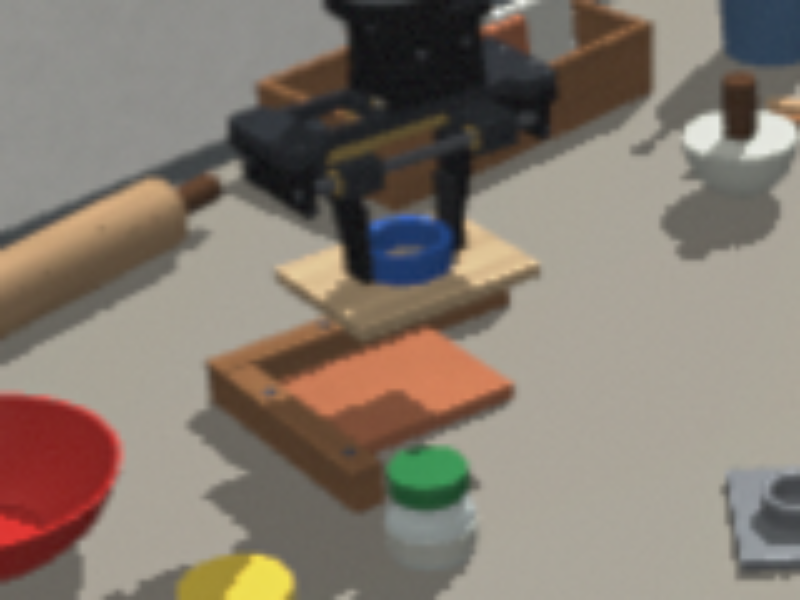

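View pics/t6.png

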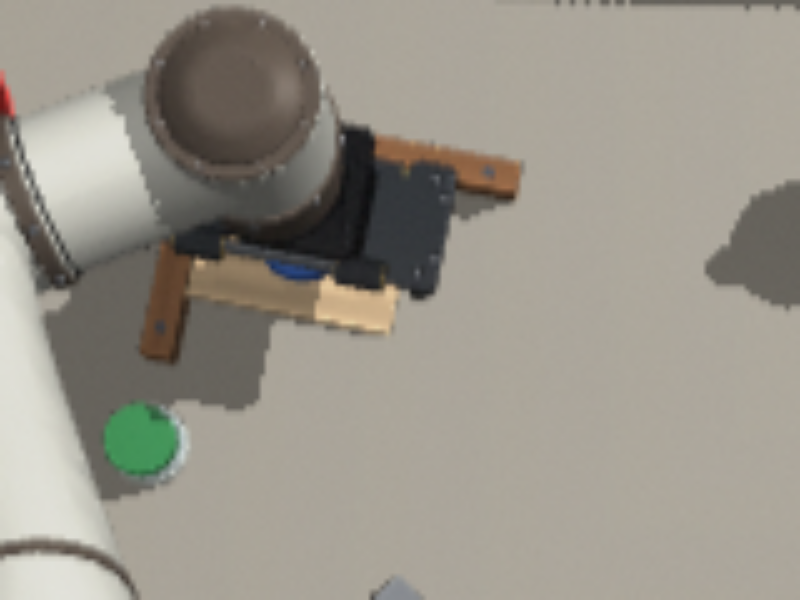

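apply_moves([
  {"dp": [-6,5,20],"angular": [0,0,0],"fingers": 0},
  {"dp": [0,0,20],"angular": [0,0,0],"fingers": 0},
  {"dp": [0,0,15],"angular": [0,0,0],"fingers": 0},
  {"dp": [0,0,0],"angular": [0,0,0],"fingers": 0},
  {"dp": [0,0,0],"angular": [0,0,0],"fingers": 0},
])

```text
clock: 14.6
tool_pos: [0.6181, 0.0901, 0.0478]
tcp_rot: [-0.0, 0.084, 0.996, -0.0]
contact_force: [0.7, -0.7, -0.5]
width: 0.668
```

Run:
```python
from h import *
x,y=xy(.594,.192)
plan(x,y,.0255,80.45)
d=snap('side'); save('s7',cv2.resize(d['image'][150:240,200:320],(800,600)))
```

```text
t 14.6 tcp [0.6181 0.0901 0.0478] uw [0.5946 0.1914] tooly 80.31 j6 -2.14 turn z -0.14 (other way 179.9 ) dp [ 0.6  0.6 22.3] tilt [-0. -0. -1.]
```

View pics/s7.png

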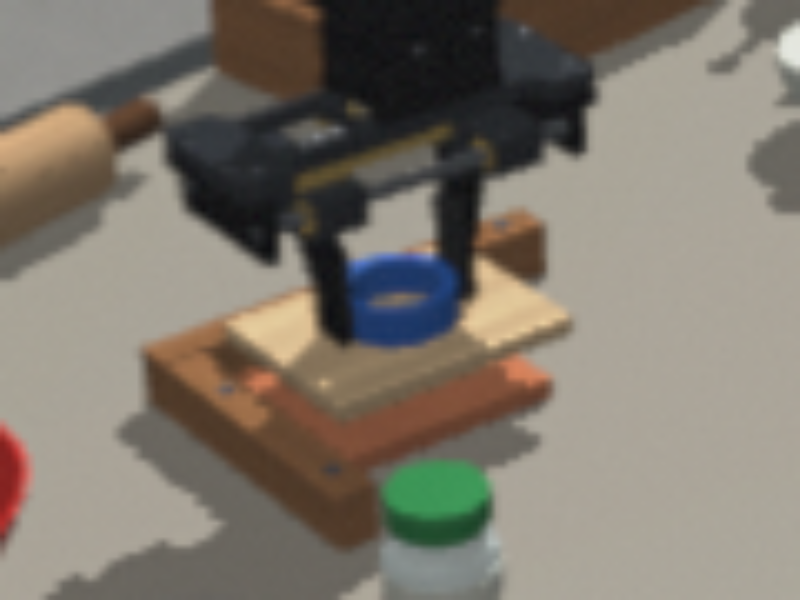

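apply_moves([
  {"dp": [1,0,8],"angular": [0,0,0],"fingers": 0},
  {"dp": [0,0,7],"angular": [0,0,0],"fingers": 0},
  {"dp": [0,0,4],"angular": [0,0,0],"fingers": 0},
  {"dp": [0,0,2],"angular": [0,0,0],"fingers": 0},
  {"dp": [0,0,0],"angular": [0,0,0],"fingers": 0},
])

```text
clock: 15.15
tool_pos: [0.617, 0.0913, 0.026]
tcp_rot: [-0.0, 0.084, 0.996, -0.0]
contact_force: [-0.0, -0.4, -0.5]
width: 0.671
```

apply_moves([
  {"dp": [0,0,1],"angular": [0,0,0],"fingers": 0},
  {"dp": [0,0,1],"angular": [0,0,0],"fingers": 0},
  {"dp": [0,0,0],"angular": [0,0,0],"fingers": 0},
])

```text
clock: 15.45
tool_pos: [0.6172, 0.0914, 0.0245]
tcp_rot: [0.0, 0.084, 0.996, 0.0]
contact_force: [0.5, -0.4, -1.4]
width: 0.67
```

apply_moves([
  {"dp": [0,0,0.5],"angular": [0,0,0],"fingers": 0.3},
  {"dp": [0,0,0],"angular": [0,0,0],"fingers": 0.45},
  {"dp": [0,0,0],"angular": [0,0,0],"fingers": 0.7},
  {"dp": [0,0,0],"angular": [0,0,0],"fingers": 0.7},
  {"dp": [0,0,-20],"angular": [0,0,0],"fingers": 0.7},
  {"dp": [0,0,-30],"angular": [0,0,0],"fingers": 0.7},
  {"dp": [30,0,-30],"angular": [0,0,0],"fingers": 0.38},
  {"dp": [40,0,0],"angular": [0,0,0],"fingers": 0.38},
  {"dp": [20,0,0],"angular": [0,0,0],"fingers": 0.38},
  {"dp": [0,0,0],"angular": [0,0,0],"fingers": 0.38},
])

```text
clock: 16.45
tool_pos: [0.5261, 0.1064, 0.1047]
tcp_rot: [-0.0, 0.083, 0.997, 0.0]
contact_force: [0.5, -0.9, 0.2]
width: 0.701
```

Run:
```python
from h import *
x,y=xy(.515,.1985)
plan(x,y,.009,80.45)
d=snap('side'); save('s8',cv2.resize(d['image'][150:240,200:320],(800,600)))
c=mask(d,(210,175,310,235),lambda r,g,b:(r-b>40)&(r>185)|(b-r>40)); a,es=edges(c,1.5); print(a.round(1).tolist())
```

```text
t 16.45 tcp [0.5261 0.1064 0.1047] uw [0.5012 0.1923] tooly 80.45 j6 -2.24 turn z 0.0 (other way -180.0 ) dp [-13.9   6.2  95.7] tilt [-0.  0. -1.]
[[284.8999938964844, 203.10000610351562], [269.1000061035156, 193.39999389648438], [268.8999938964844, 204.39999389648438], [260.8999938964844, 211.89999389648438], [255.60000610351562, 212.89999389648438], [247.60000610351562, 209.10000610351562], [249.10000610351562, 199.10000610351562], [234.60000610351562, 205.10000610351562], [251.10000610351562, 217.10000610351562]]
```

View pics/s8.png

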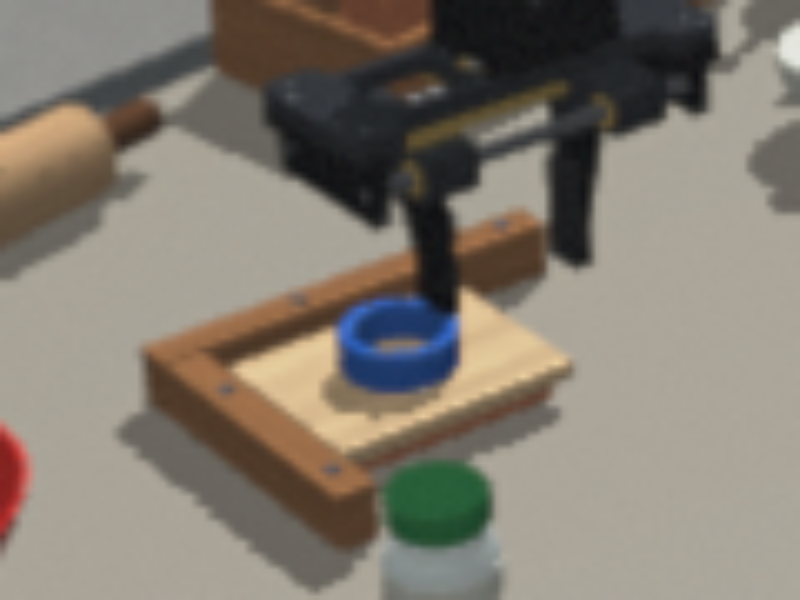

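apply_moves([
  {"dp": [-8,6,30],"angular": [0,0,0],"fingers": 0.38},
  {"dp": [0,0,35],"angular": [0,0,0],"fingers": 0.38},
  {"dp": [0,0,20],"angular": [0,0,0],"fingers": 0.38},
  {"dp": [0,0,10],"angular": [0,0,0],"fingers": 0.38},
  {"dp": [0,0,0],"angular": [0,0,0],"fingers": 0.38},
  {"dp": [-6,0,0],"angular": [0,0,0],"fingers": 0.38},
  {"dp": [-6,0,0],"angular": [0,0,0],"fingers": 0.38},
  {"dp": [-6,0,0],"angular": [0,0,0],"fingers": 0.38},
  {"dp": [0,0,0],"angular": [0,0,0],"fingers": 0.38},
])

```text
clock: 17.4
tool_pos: [0.5567, 0.1082, 0.0099]
tcp_rot: [0.001, 0.084, 0.996, 0.001]
contact_force: [0.7, -0.6, 0.5]
width: 0.692
```

Run:
```python
from h import *
x,y=xy(.5405,.1985)
plan(x,y,.009,80.45)
```

```text
t 17.4 tcp [0.5567 0.1082 0.0099] uw [0.5311 0.199 ] tooly 80.35 j6 -2.22 turn z -0.1 (other way 179.9 ) dp [-9.4 -0.5  0.9] tilt [ 0.002  0.001 -1.   ]
```

apply_moves([
  {"dp": [-2,0,0],"angular": [0,0,0],"fingers": 0.38},
  {"dp": [-2,0,0],"angular": [0,0,0],"fingers": 0.38},
  {"dp": [-2,0,0],"angular": [0,0,0],"fingers": 0.38},
  {"dp": [-1,0,0],"angular": [0,0,0],"fingers": 0.38},
  {"dp": [0,0,0],"angular": [0,0,0],"fingers": 0.38},
])

```text
clock: 17.9
tool_pos: [0.5619, 0.1067, 0.0089]
tcp_rot: [-0.0, 0.084, 0.996, -0.0]
contact_force: [-0.4, -0.6, 0.4]
width: 0.692
```

apply_moves([
  {"dp": [-2,0,0],"angular": [0,0,0],"fingers": 0.38},
  {"dp": [0,0,0],"angular": [0,0,0],"fingers": 0.38},
])

```text
clock: 18.1
tool_pos: [0.5643, 0.1065, 0.0089]
tcp_rot: [0.0, 0.084, 0.996, 0.0]
contact_force: [0.0, -0.0, -0.2]
width: 0.687
```

apply_moves([
  {"dp": [-2,0,0],"angular": [0,0,0],"fingers": 0.38},
  {"dp": [0,0,0],"angular": [0,0,0],"fingers": 0.38},
])

```text
clock: 18.3
tool_pos: [0.5656, 0.106, 0.0088]
tcp_rot: [-0.0, 0.084, 0.996, -0.0]
contact_force: [-2.2, 0.4, 0.7]
width: 0.692
```

apply_moves([
  {"dp": [-2,0,0],"angular": [0,0,0],"fingers": 0.38},
  {"dp": [0,0,0],"angular": [0,0,0],"fingers": 0.38},
])

```text
clock: 18.5
tool_pos: [0.5661, 0.1058, 0.0088]
tcp_rot: [-0.002, 0.084, 0.996, -0.0]
contact_force: [-5.9, 2.2, 4.1]
width: 0.692
```

apply_moves([
  {"dp": [-1,0,0],"angular": [0,0,0],"fingers": 0.38},
  {"dp": [0,0,0],"angular": [0,0,0],"fingers": 0.38},
])

```text
clock: 18.7
tool_pos: [0.5662, 0.1057, 0.0088]
tcp_rot: [-0.003, 0.084, 0.996, -0.001]
contact_force: [-8.9, 3.9, 6.4]
width: 0.693
```

apply_moves([
  {"dp": [6,0,0],"angular": [0,0,0],"fingers": 0.38},
  {"dp": [14,0,0],"angular": [0,0,0],"fingers": 0.2},
  {"dp": [0,0,-40],"angular": [0,0,0],"fingers": -0.08},
  {"dp": [0,-20,-35],"angular": [0,0,0],"fingers": -0.08},
  {"dp": [-20,-40,0],"angular": [0,0,0],"fingers": -0.08},
  {"dp": [-35,-40,0],"angular": [0,0,0],"fingers": -0.08},
  {"dp": [-20,-4,0],"angular": [0,0,0],"fingers": -0.08},
  {"dp": [0,0,0],"angular": [0,0,-8.5],"fingers": -0.08},
  {"dp": [0,0,0],"angular": [0,0,-8.5],"fingers": -0.08},
  {"dp": [0,0,0],"angular": [0,0,-8.5],"fingers": -0.08},
])

```text
clock: 19.7
tool_pos: [0.6049, -0.0039, 0.0839]
tcp_rot: [0.001, -0.141, 0.99, -0.0]
contact_force: [-0.1, -0.1, 0.3]
width: 0.461
```

apply_moves([
  {"dp": [0,0,0],"angular": [0,0,-8.5],"fingers": -0.08},
  {"dp": [0,0,0],"angular": [0,0,-8.5],"fingers": -0.08},
  {"dp": [0,0,0],"angular": [0,0,-8.5],"fingers": -0.08},
  {"dp": [0,0,0],"angular": [0,0,-8.5],"fingers": -0.08},
  {"dp": [0,0,0],"angular": [0,0,-8.5],"fingers": -0.08},
  {"dp": [0,0,0],"angular": [0,0,-8.5],"fingers": -0.08},
  {"dp": [0,0,0],"angular": [0,0,-5],"fingers": -0.08},
  {"dp": [0,0,0],"angular": [0,0,0],"fingers": -0.08},
])

```text
clock: 20.5
tool_pos: [0.6048, -0.0035, 0.0841]
tcp_rot: [0.001, -0.587, 0.81, -0.001]
contact_force: [-0.3, 0.3, 0.8]
width: 0.46
```

Run:
```python
from h import *
x,y=xy(.598,.094)
plan(x,y,.009,-9.55)
```

```text
t 20.5 tcp [ 0.6048 -0.0035  0.0841] uw [0.597  0.0969] tooly 161.87 j6 -0.58 turn z -8.58 (other way 171.4 ) dp [ 2.9 -0.9 75.1] tilt [ 0.002 -0.    -1.   ]
```

apply_moves([
  {"dp": [0,0,20],"angular": [0,0,-8.5],"fingers": -0.08},
  {"dp": [2,0,30],"angular": [0,0,0],"fingers": -0.08},
  {"dp": [0,0,18],"angular": [0,0,0],"fingers": -0.08},
  {"dp": [0,0,7],"angular": [0,0,0],"fingers": -0.08},
  {"dp": [0,0,0],"angular": [0,0,0],"fingers": -0.08},
  {"dp": [-6,0,0],"angular": [0,0,0],"fingers": -0.08},
  {"dp": [-6,0,0],"angular": [0,0,0],"fingers": -0.08},
  {"dp": [-6,0,0],"angular": [0,0,0],"fingers": -0.08},
  {"dp": [-4,0,0],"angular": [0,0,0],"fingers": -0.08},
  {"dp": [0,0,0],"angular": [0,0,0],"fingers": -0.08},
])

```text
clock: 21.5
tool_pos: [0.6078, 0.0171, 0.0095]
tcp_rot: [0.0, -0.646, 0.764, -0.0]
contact_force: [-0.4, 0.3, -0.3]
width: 0.457
```

Run:
```python
from h import *
x,y=xy(.598,.1236)
plan(x,y,.009,-9.55); print(status.state()['contact_force'])
```

```text
t 21.5 tcp [0.6078 0.0171 0.0095] uw [0.5966 0.1177] tooly 170.43 j6 -0.46 turn z -0.02 (other way 180.0 ) dp [-5.9 -1.4  0.5] tilt [ 0.001  0.    -1.   ]
[-0.44976549  0.2991069  -0.29057715]
```

apply_moves([
  {"dp": [-2,0,0],"angular": [0,0,0],"fingers": -0.08},
  {"dp": [-2,0,0],"angular": [0,0,0],"fingers": -0.08},
  {"dp": [-1,0,0],"angular": [0,0,0],"fingers": -0.08},
  {"dp": [0,0,0],"angular": [0,0,0],"fingers": -0.08},
])

```text
clock: 21.9
tool_pos: [0.6082, 0.0212, 0.0089]
tcp_rot: [-0.0, -0.645, 0.764, 0.0]
contact_force: [-0.5, -0.6, 1.2]
width: 0.462
```

apply_moves([
  {"dp": [-2,0,0],"angular": [0,0,0],"fingers": -0.08},
  {"dp": [0,0,0],"angular": [0,0,0],"fingers": -0.08},
])

```text
clock: 22.1
tool_pos: [0.6084, 0.0227, 0.0089]
tcp_rot: [-0.0, -0.645, 0.764, -0.0]
contact_force: [-0.7, -3.3, 1.3]
width: 0.459
```

apply_moves([
  {"dp": [-2,0,0],"angular": [0,0,0],"fingers": -0.08},
  {"dp": [0,0,0],"angular": [0,0,0],"fingers": -0.08},
])

```text
clock: 22.3
tool_pos: [0.6084, 0.0228, 0.009]
tcp_rot: [-0.002, -0.645, 0.764, -0.0]
contact_force: [0.6, -10.1, 1.8]
width: 0.464
```

apply_moves([
  {"dp": [8,0,0],"angular": [0,0,0],"fingers": 0.2},
  {"dp": [25,0,-20],"angular": [0,0,0],"fingers": 0.2},
  {"dp": [35,0,-35],"angular": [0,0,0],"fingers": 0.2},
  {"dp": [35,0,-35],"angular": [0,0,0],"fingers": 0.2},
  {"dp": [35,0,-35],"angular": [0,0,0],"fingers": 0.2},
  {"dp": [40,0,0],"angular": [0,0,0],"fingers": 0.2},
  {"dp": [0,0,0],"angular": [0,0,0],"fingers": 0.2},
])

```text
clock: 23.0
tool_pos: [0.5789, -0.1533, 0.1353]
tcp_rot: [0.002, -0.643, 0.766, -0.001]
contact_force: [-0.1, 0.0, -0.8]
width: 0.598
```

Run:
```python
from h import *
d=snap('top');s=snap('side')
save('t9',cv2.resize(d['image'][115:205,235:355],(800,600),interpolation=cv2.INTER_CUBIC))
save('s9',cv2.resize(s['image'][165:240,210:310],(800,600),interpolation=cv2.INTER_CUBIC))
c=mask(d,(255,130,335,190),lambda r,g,b:(r-b>40)&(r>185)|(b-r>40)); a,es=edges(c); print(a.round(1).tolist())
for e in es:
    p,v=wline(onplane(d,e,.022)); print(e.mean(0).round(0),uw(p).round(4),round(np.degrees(np.arctan2(v[1],v[0])),2))
for D,b in((d,(255,130,335,190)),(s,(225,185,295,220))):
    c=mask(D,b,lambda r,g,b:(b-r>20)); el=cv2.fitEllipse(c.astype(np.float32)); print('ring',el,uw(onplane(D,[el[0]],.042)))
    c=mask(D,b,lambda r,g,b:(r-b>40)&(r>185)|(b-r>40)); a,_=edges(c); print(a.tolist(),uw(onplane(D,a,.022)).round(4).tolist())
plan(.6,-.27,.2)
```

```text
[[263.8999938964844, 138.60000610351562], [257.6000061035156, 165.89999389648438], [277.1000061035156, 170.39999389648438], [281.8999938964844, 164.89999389648438], [271.8999938964844, 167.10000610351562], [266.1000061035156, 164.10000610351562], [264.1000061035156, 157.60000610351562], [270.8999938964844, 149.89999389648438], [271.1000061035156, 140.10000610351562]]
[261. 152.] [0.5965 0.2635] -9.89
[267. 168.] [0.5528 0.2309] 81.07
[279. 168.] [0.5624 0.1928] -60.75
[277. 166.] [0.5662 0.2012] -64.77
[269. 166.] [0.5615 0.2262] -89.16
[266. 161.] [0.5745 0.2416] 29.09
[266. 153.] [0.6021 0.2441] -37.46
[271. 145.] [0.6309 0.2349] 1.86
[268. 140.] [0.6465 0.2466] -88.56
ring ((276.97650146484375, 157.20785522460938), (10.888449668884277, 14.868040084838867), 137.36228942871094) [[0.59196118 0.20537711]]
[[263.875, 138.625], [257.625, 165.875], [277.125, 170.375], [281.875, 164.875], [271.875, 167.125], [266.125, 164.125], [264.125, 157.625], [270.875, 149.875], [271.125, 140.125]] [[0.6476, 0.2627], [0.5548, 0.2648], [0.5524, 0.199], [0.5732, 0.1872], [0.5597, 0.218], [0.5658, 0.2385], [0.5857, 0.2493], [0.6152, 0.2326], [0.6473, 0.2382]]
ring ((255.86233520507812, 200.63368225097656), (14.614965438842773, 18.6063175201416), 85.8858413696289) [[0.58802258 0.20977483]]
[[277.375, 200.125], [264.625, 192.125], [261.125, 192.875], [264.875, 195.875], [265.625, 203.375], [255.875, 211.875], [244.125, 208.625], [246.125, 199.375], [232.875, 204.625], [248.875, 216.375], [264.625, 210.125], [266.125, 205.625]] [[0.5767, 0.1371], [0.6462, 0.1388], [0.6494, 0.1504], [0.625, 0.1522], [0.5837, 0.1775], [0.5601, 0.2296], [0.5997, 0.247], [0.6446, 0.2112], [0.6431, 0.2611], [0.5517, 0.2603], [0.5516, 0.2031], [0.5712, 0.1842]]
t 23.1 tcp [ 0.5788 -0.1507  0.1337] uw [ 0.5958 -0.0526] tooly 170.26 j6 -0.18 turn z 0 (other way 0 ) dp [113.9 -41.1 -66.4] tilt [ 0.     0.001 -1.   ]
```

View pics/t9.png

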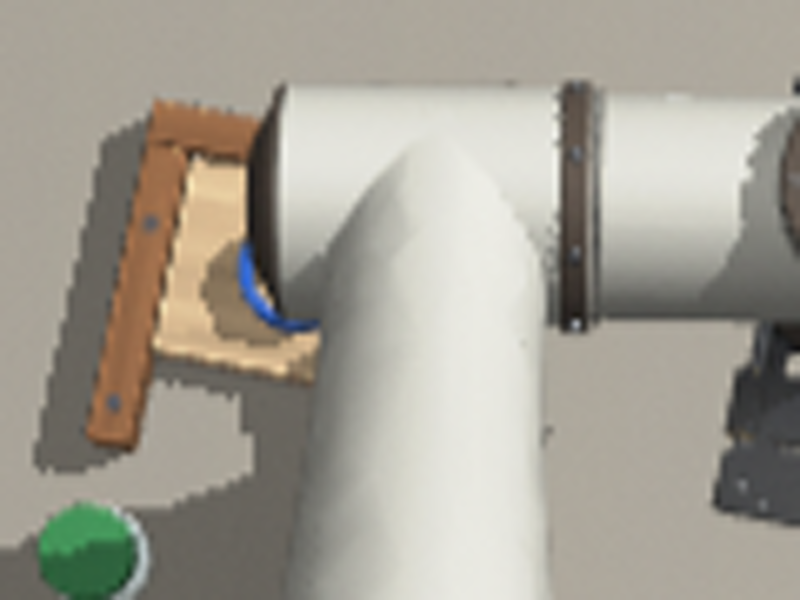

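View pics/s9.png

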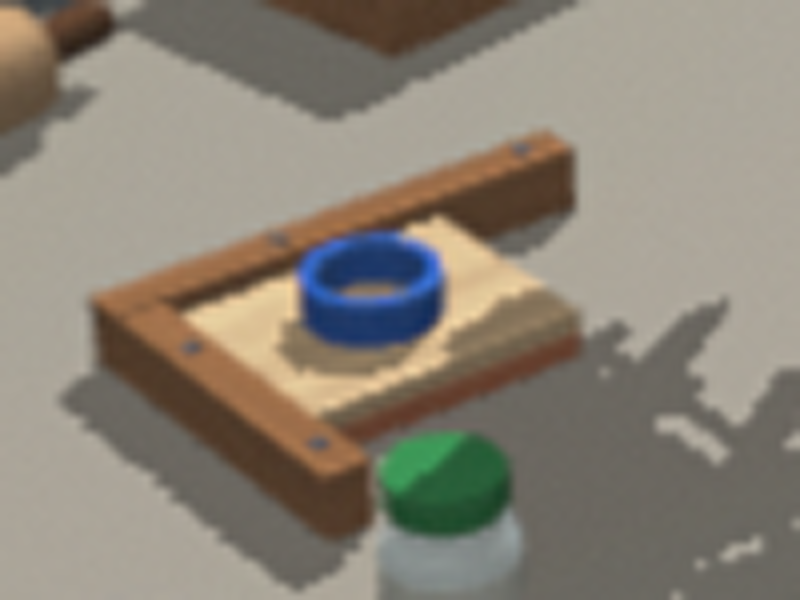

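Run:
```python
from h import *
d=load('top');s=load('side')
d['image']=cv2.imread('pics/top0.png')[...,::-1]; s['image']=cv2.imread('pics/side0.png')[...,::-1]
c=mask(d,(375,133,415,170),lambda r,g,b:(r-b<25)&(r>190),8); h=cv2.convexHull(c.astype(np.float32)).reshape(-1,2)
el=cv2.fitEllipse(h); print('top dome',el, onplane(d,[el[0]],.047)); 
c1=mask(d,(385,138,410,165),lambda r,g,b:(r-b>25)&(r>70)&(r<150),8); e1=cv2.fitEllipse(c1.astype(np.float32)); print('top stem',e1,onplane(d,[e1[0]],.091))
print(c1.min(0),c1.max(0))
# side
cs=mask(s,(315,138,345,170),lambda r,g,b:(r<110)&(r-b>8),8); print('side stem box',cs.min(0),cs.max(0))
# width centre at top; top face centre ~ half ellipse height below top
top=cs[:,1].min(); mid=(cs[cs[:,1]<top+5][:,0].min()+cs[cs[:,1]<top+5][:,0].max())/2
print(top,mid)
for off in (1.0,1.5,2.0):
    print(off,tri(d,e1[0],s,(mid,top+off)))
# side dome rim
cd=mask(s,(310,145,345,172),lambda r,g,b:(r>185)&(r-b<25),8); print('side dome',cd.min(0),cd.max(0)); x0,x1=cd[:,0].min(),cd[:,0].max()
print('rim ctr col',(x0+x1)/2,'rows at extremes',cd[cd[:,0]<x0+.6][:,1].mean(),cd[cd[:,0]>x1-.6][:,1].mean())
yy=(cd[cd[:,0]<x0+.6][:,1].mean()+cd[cd[:,0]>x1-.6][:,1].mean())/2
print(tri(d,el[0],s,((x0+x1)/2,yy)))
P=[.638,-.273]
print(proj(d,[[*P,.047],[*P,.091]]),proj(s,[[*P,.047],[*P,.091]]))
m=mask(s,(335,145,400,162),lambda r,g,b:(r-b>50)&(r>140)); print('sticks side',onplane(s,[m[m[:,0].argmin()],m[m[:,0].argmax()]],.01))
m=mask(d,(415,128,470,190),lambda r,g,b:(r-b>45)&(r>120)); print('sticks',onplane(d,m,.01)[:,:2].min(0),onplane(d,m,.01)[:,:2].max(0),m[m[:,0].argmin()],onplane(d,[m[m[:,0].argmin()]],.01))
```

```text
top dome ((395.2245178222656, 150.88107299804688), (25.501916885375977, 26.52358055114746), 137.8103790283203) [[ 0.64710272 -0.27837176  0.047     ]]
top stem ((397.1676330566406, 148.3486328125), (6.921657562255859, 7.54242467880249), 118.87394714355469) [[ 0.64653875 -0.27763826  0.091     ]]
[393.3125 144.8125] [400.8125 152.0625]
side stem box [314.5625 140.0625] [340.9375 157.5625]
140.0625 329.5
1.0 (array([ 0.64161435, -0.27590767,  0.10848745]), np.float64(0.0033585009330065097))
1.5 (array([ 0.64200104, -0.27628976,  0.1063242 ]), np.float64(0.0034993758389894837))
2.0 (array([ 0.64238836, -0.27667248,  0.10415733]), np.float64(0.0036404913301900784))
side dome [328.5625 151.9375] [339.3125 161.0625]
rim ctr col 333.9375 rows at extremes 160.27916666666667 156.5625
(array([ 0.64021575, -0.28621306,  0.03773043]), np.float64(0.021633047977034095))
[[393.52525532 153.62123413]
 [395.65365915 150.99897429]] [[329.1490847  157.20050939]
 [329.24713848 146.04232692]]
sticks side [[ 0.67963932 -0.4299615   0.01      ]
 [ 0.55648383 -0.50837247  0.01      ]]
sticks [ 0.55384993 -0.517794  ] [ 0.67996485 -0.41874911] [435.875 147.125] [[ 0.6703793  -0.41874911  0.01      ]]
```

Run:
```python
from h import *
d=load('top');s=load('side')
print(tri(d,(397.17,148.35),s,(328.0,145.3)),tri(d,(395.22,150.88),s,(328.2,156.3)))
print(onplane(s,[(328.0,145.3)],.091),onplane(s,[(328.2,156.3)],.047))
x,y=xy(.5958,-.0526)
plan(.6465,-.278,.2,80.45); plan(.6465,-.278,.2,-9.55)
save('t10',cv2.resize(d['image'][120:260,340:480],(600,600)))
```

```text
(array([ 0.64713018, -0.27760073,  0.08969543]), np.float64(0.000823483265918886)) (array([ 0.64727474, -0.27859639,  0.0457912 ]), np.float64(0.00018005276162097765))
[[ 0.64559694 -0.27511845  0.091     ]] [[ 0.64554068 -0.27665258  0.047     ]]
t 23.1 tcp [ 0.5788 -0.1507  0.1337] uw [ 0.5958 -0.0526] tooly 170.26 j6 -0.18 turn z 89.81 (other way -90.2 ) dp [ -87.9 -114.2  -66.4] tilt [ 0.     0.001 -1.   ]
t 23.1 tcp [ 0.5788 -0.1507  0.1337] uw [ 0.5958 -0.0526] tooly 170.26 j6 -0.18 turn z -0.19 (other way 179.8 ) dp [114.2 -87.9 -66.4] tilt [ 0.     0.001 -1.   ]
```

View pics/t10.png

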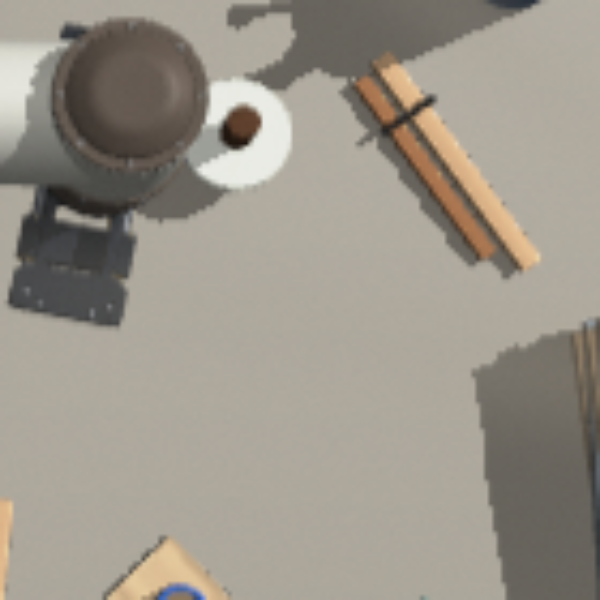

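apply_moves([
  {"dp": [30,-22,0],"angular": [0,0,0],"fingers": 0.4},
  {"dp": [35,-27,0],"angular": [0,0,0],"fingers": 0.4},
  {"dp": [35,-27,0],"angular": [0,0,0],"fingers": 0.4},
  {"dp": [14,-12,0],"angular": [0,0,0],"fingers": 0.4},
  {"dp": [0,0,0],"angular": [0,0,0],"fingers": 0.4},
  {"dp": [0,0,0],"angular": [0,0,0],"fingers": 0.4},
])

```text
clock: 23.7
tool_pos: [0.6467, -0.2761, 0.1325]
tcp_rot: [-0.0, -0.646, 0.764, 0.001]
contact_force: [-0.0, 0.6, -0.5]
width: 0.7
```

Run:
```python
from h import *
plan(.647,-.2775,.052,-9.55)
d=snap('top');s=snap('side')
save('t11',cv2.resize(d['image'][115:205,235:355],(800,600),interpolation=cv2.INTER_CUBIC))
save('s11',cv2.resize(s['image'][90:190,280:380],(600,600)))
c=mask(d,(255,130,335,190),lambda r,g,b:(r-b>40)&(r>185)|(b-r>40)); a,es=edges(c); print(a.round(1).tolist())
for e in es:
    p,v=wline(onplane(d,e,.022)); print(e.mean(0).round(0),uw(p).round(4),round(np.degrees(np.arctan2(v[1],v[0])),2))
c=mask(d,(255,130,335,190),lambda r,g,b:(b-r>20)); h=cv2.convexHull(c.astype(np.float32)); el=cv2.fitEllipse(h); P=onplane(d,[el[0]],.042); print('ring',el,P,uw(P))
```

```text
t 23.7 tcp [ 0.6467 -0.2761  0.1325] uw [ 0.6836 -0.1649] tooly 170.42 j6 0.01 turn z -0.03 (other way 180.0 ) dp [ 1.5 -0.7 80.5] tilt [-0.002  0.001 -1.   ]
[[263.8999938964844, 138.60000610351562], [257.8999938964844, 166.39999389648438], [294.1000061035156, 173.39999389648438], [301.1000061035156, 146.10000610351562]]
[261. 152.] [0.5948 0.2635] -9.77
[276. 170.] [0.5528 0.2236] 80.09
[299. 160.] [0.5963 0.1363] -10.14
[283. 143.] [0.6467 0.1987] 80.22
ring ((279.12567138671875, 155.1954345703125), (17.961870193481445, 18.19031524658203), 153.0305633544922) [[0.62460264 0.09755306 0.042     ]] [[0.59976154 0.19982781]]
```

View pics/t11.png

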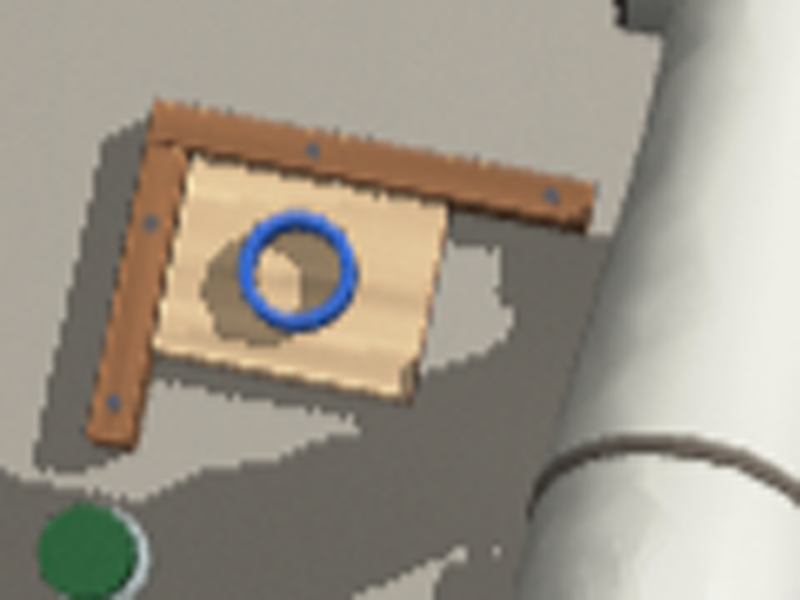

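View pics/s11.png

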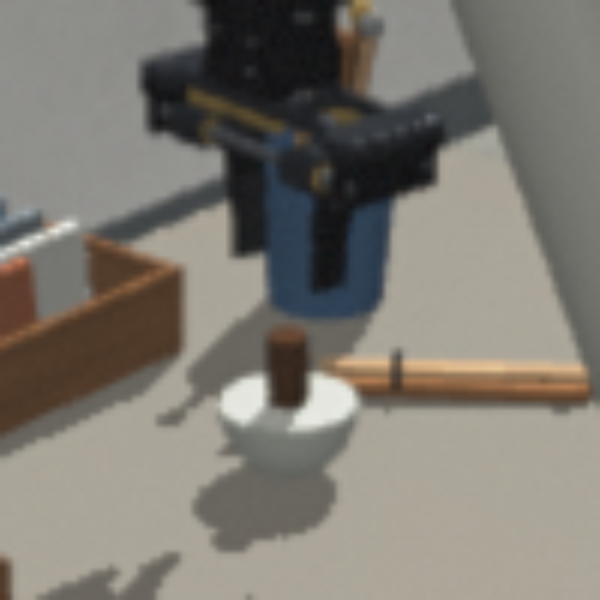

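apply_moves([
  {"dp": [1.5,-0.5,20],"angular": [0,0,0],"fingers": 0.2},
  {"dp": [0,0,25],"angular": [0,0,0],"fingers": 0.2},
  {"dp": [0,0,20],"angular": [0,0,0],"fingers": 0.2},
  {"dp": [0,0,12],"angular": [0,0,0],"fingers": 0.2},
  {"dp": [0,0,0],"angular": [0,0,0],"fingers": 0.2},
  {"dp": [0,0,0],"angular": [0,0,0],"fingers": 0.2},
], newtons=20)

```text
clock: 24.4
tool_pos: [0.6477, -0.2786, 0.0579]
tcp_rot: [0.0, -0.646, 0.764, -0.001]
contact_force: [0.3, 0.4, 0.6]
width: 0.603
```

Run:
```python
from h import *
plan(.647,-.2775,.052,-9.55); print(status.state()['contact_force'])
s=snap('side')
save('s12',cv2.resize(s['image'][110:180,290:360],(600,600)))
```

```text
t 24.4 tcp [ 0.6477 -0.2786  0.0579] uw [ 0.6849 -0.1673] tooly 170.44 j6 0.01 turn z -0.01 (other way 180.0 ) dp [-1.   0.9  5.9] tilt [ 0.001 -0.001 -1.   ]
[0.31708454 0.37764441 0.60525352]
```

View pics/s12.png

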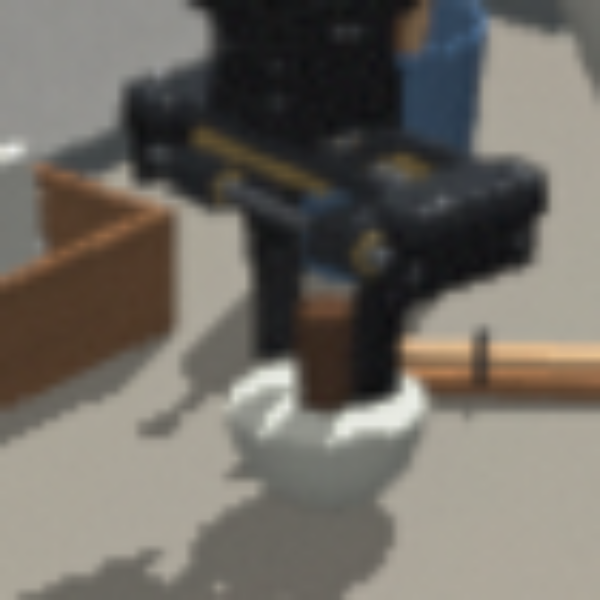

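apply_moves([
  {"dp": [-0.5,0.5,3.5],"angular": [0,0,0],"fingers": 0.0},
  {"dp": [0,0,0],"angular": [0,0,0],"fingers": -0.2},
  {"dp": [0,0,0],"angular": [0,0,0],"fingers": -0.3},
  {"dp": [0,0,0],"angular": [0,0,0],"fingers": -0.36},
  {"dp": [0,0,0],"angular": [0,0,0],"fingers": -0.42},
  {"dp": [0,0,0],"angular": [0,0,0],"fingers": -0.6},
  {"dp": [0,0,0],"angular": [0,0,0],"fingers": -0.6},
  {"dp": [0,0,0],"angular": [0,0,0],"fingers": -0.6},
], newtons=20)

```text
clock: 25.25
tool_pos: [0.6468, -0.2785, 0.0536]
tcp_rot: [0.0, -0.645, 0.764, -0.0]
contact_force: [0.9, -0.7, 0.6]
width: 0.298
```

apply_moves([
  {"dp": [0,0,-10],"angular": [0,0,0],"fingers": -0.6},
  {"dp": [0,0,-30],"angular": [0,0,0],"fingers": -0.6},
  {"dp": [0,0,-40],"angular": [0,0,0],"fingers": -0.6},
  {"dp": [0,0,-20],"angular": [0,0,0],"fingers": -0.6},
  {"dp": [0,0,0],"angular": [0,0,0],"fingers": -0.6},
  {"dp": [0,0,0],"angular": [0,0,0],"fingers": -0.6},
], newtons=25)

```text
clock: 25.85
tool_pos: [0.646, -0.2779, 0.1527]
tcp_rot: [0.0, -0.645, 0.764, 0.001]
contact_force: [0.3, -0.5, -3.0]
width: 0.289
```

Run:
```python
from h import *
x,y=xy(.6,.199)
plan(x,y,.16,-9.55); print(status.state()['contact_force'])
s=snap('side')
save('s13',cv2.resize(s['image'][90:160,290:360],(600,600)))
```

```text
t 25.85 tcp [ 0.646  -0.2779  0.1527] uw [ 0.6831 -0.1669] tooly 170.34 j6 0.01 turn z -0.11 (other way 179.9 ) dp [-365.9   83.1   -6.7] tilt [-0.001  0.001 -1.   ]
[ 0.28960184 -0.51146961 -2.98051318]
```

View pics/s13.png

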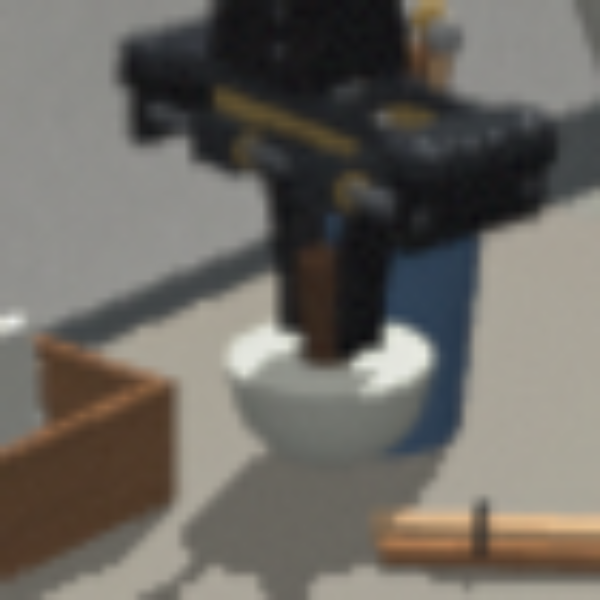

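apply_moves([
  {"dp": [-20,4,0],"angular": [0,0,0],"fingers": -0.6},
  {"dp": [-36,8,0],"angular": [0,0,0],"fingers": -0.6},
  {"dp": [-40,9,0],"angular": [0,0,0],"fingers": -0.6},
  {"dp": [-40,9,0],"angular": [0,0,0],"fingers": -0.6},
  {"dp": [-40,9,0],"angular": [0,0,0],"fingers": -0.6},
  {"dp": [-40,9,0],"angular": [0,0,0],"fingers": -0.6},
  {"dp": [-40,9,0],"angular": [0,0,0],"fingers": -0.6},
  {"dp": [-40,9,0],"angular": [0,0,0],"fingers": -0.6},
  {"dp": [-40,9,0],"angular": [0,0,0],"fingers": -0.6},
  {"dp": [-20,6,0],"angular": [0,0,0],"fingers": -0.6},
])

```text
clock: 26.9
tool_pos: [0.6248, 0.0898, 0.1515]
tcp_rot: [-0.001, -0.646, 0.763, 0.001]
contact_force: [-0.1, -0.3, -1.5]
width: 0.294
```

apply_moves([
  {"dp": [-10,2,0],"angular": [0,0,0],"fingers": -0.6},
  {"dp": [0,0,0],"angular": [0,0,0],"fingers": -0.6},
  {"dp": [0,0,0],"angular": [0,0,0],"fingers": -0.6},
])

```text
clock: 27.2
tool_pos: [0.6256, 0.0957, 0.1527]
tcp_rot: [-0.001, -0.645, 0.764, 0.0]
contact_force: [0.2, -0.1, -2.1]
width: 0.29
```

Run:
```python
from h import *
x,y=xy(.6,.199)
plan(x,y,.105,-9.55); print(status.state()['contact_force'])
s=snap('side');d=snap('top')
save('s14',cv2.resize(s['image'][140:240,190:310],(720,600)))
save('t14',cv2.resize(d['image'][110:200,235:355],(800,600)))
```

```text
t 27.2 tcp [0.6256 0.0957 0.1527] uw [0.601  0.1981] tooly 170.35 j6 -0.58 turn z -0.1 (other way 179.9 ) dp [-0.9  1.  47.7] tilt [-0.002 -0.001 -1.   ]
[ 0.18523611 -0.09795349 -2.13236442]
```

View pics/s14.png

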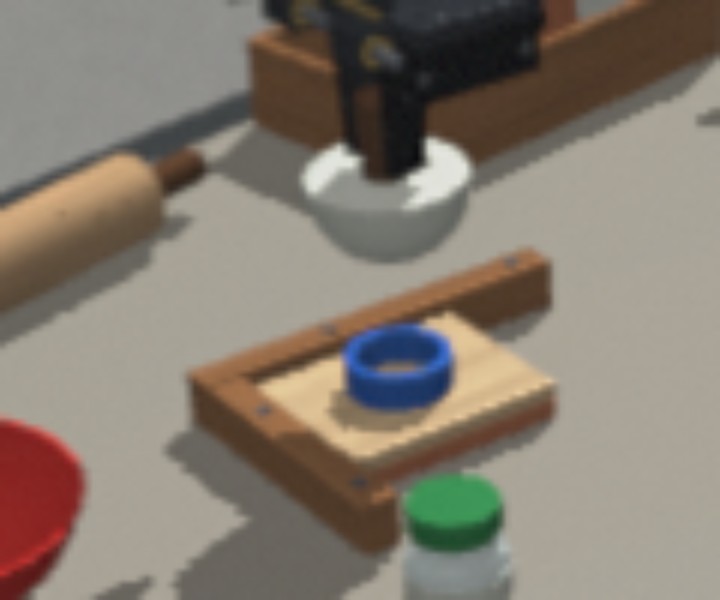

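View pics/t14.png

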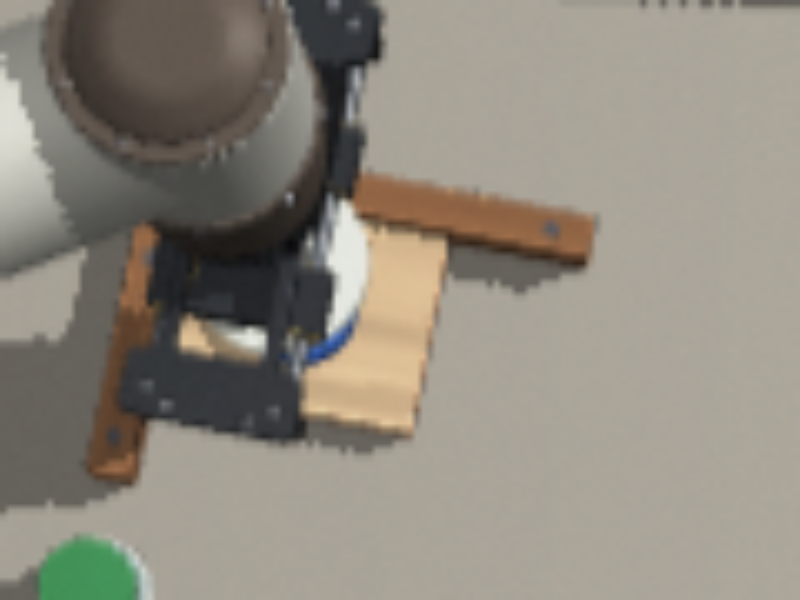

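Run:
```python
from h import *
s=load('side');d=load('top')
P=[.6246,.0968]
print(proj(s,[[*P,.042],[*P,.146]]))
c=mask(s,(238,160,272,178),lambda r,g,b:(r-b<25)&(r>120)&(r<400),8)
r=mask(s,(240,190,275,212),lambda r,g,b:(b-r>20),8); print('ring cols',r[:,0].min(),r[:,0].max(),'rows',r[:,1].min(),r[:,1].max())
# rim tight: bright white
im=s['image'][155:190,230:280].astype(int); m=(im.min(2)>195).astype(np.uint8); ys,xs=np.nonzero(m); print('rim white cols',xs.min()+230,xs.max()+230,ys.min()+155,ys.max()+155)
g=s['image'][172].astype(int)[232:278]; print(g.sum(1).tolist())
```

```text
[[256.63517539 198.0773713 ]
 [254.48247255 168.25200882]]
ring cols 246.5625 264.9375 rows 193.3125 207.8125
rim white cols 241 267 164 173
[449, 373, 317, 313, 300, 292, 296, 291, 309, 446, 490, 451, 428, 430, 428, 429, 433, 432, 431, 433, 427, 429, 434, 431, 427, 421, 462, 609, 670, 673, 674, 671, 577, 414, 315, 306, 435, 461, 480, 486, 487, 484, 482, 480, 480, 482]
```

apply_moves([
  {"dp": [0,0,15],"angular": [0,0,0],"fingers": -0.6},
  {"dp": [0,0,20],"angular": [0,0,0],"fingers": -0.6},
  {"dp": [0,0,12],"angular": [0,0,0],"fingers": -0.6},
  {"dp": [0,0,6],"angular": [0,0,0],"fingers": -0.6},
  {"dp": [0,0,4],"angular": [0,0,0],"fingers": -0.6},
  {"dp": [0,0,0],"angular": [0,0,0],"fingers": -0.6},
  {"dp": [0,0,0],"angular": [0,0,0],"fingers": -0.6},
])

```text
clock: 28.0
tool_pos: [0.6266, 0.0964, 0.0972]
tcp_rot: [0.001, -0.645, 0.764, -0.0]
contact_force: [0.2, -0.4, -2.4]
width: 0.287
```

Run:
```python
from h import *
x,y=xy(.6,.199)
plan(x,y,.0896,-9.55); print(status.state()['contact_force'])
s=snap('side')
save('s15',cv2.resize(s['image'][150:230,210:306],(720,600)))
```

```text
t 28.0 tcp [0.6266 0.0964 0.0972] uw [0.6019 0.199 ] tooly 170.38 j6 -0.58 turn z -0.07 (other way 179.9 ) dp [-0.   1.9  7.6] tilt [ 0.001  0.    -1.   ]
[ 0.23497055 -0.37857872 -2.42866827]
```

View pics/s15.png

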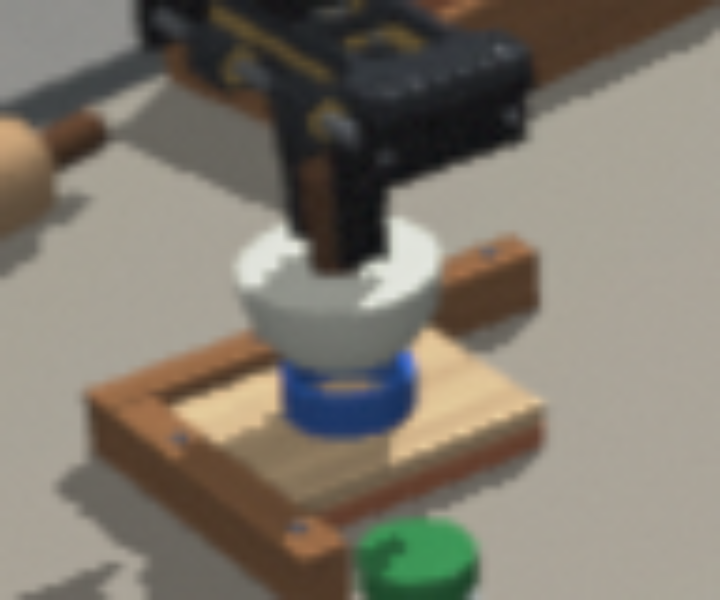

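apply_moves([
  {"dp": [0.5,1,2],"angular": [0,0,0],"fingers": -0.6},
  {"dp": [0,0,2],"angular": [0,0,0],"fingers": -0.6},
  {"dp": [0,0,1.5],"angular": [0,0,0],"fingers": -0.6},
  {"dp": [0,0,0],"angular": [0,0,0],"fingers": -0.6},
])

```text
clock: 28.45
tool_pos: [0.6248, 0.096, 0.0907]
tcp_rot: [-0.0, -0.645, 0.764, 0.0]
contact_force: [-0.6, -0.7, -2.2]
width: 0.291
```

apply_moves([
  {"dp": [0,0,1],"angular": [0,0,0],"fingers": -0.6},
  {"dp": [0,0,0],"angular": [0,0,0],"fingers": -0.6},
])

```text
clock: 28.65
tool_pos: [0.625, 0.096, 0.0899]
tcp_rot: [-0.0, -0.645, 0.764, 0.0]
contact_force: [0.1, 0.6, -1.6]
width: 0.291
```

apply_moves([
  {"dp": [0,0,0.5],"angular": [0,0,0],"fingers": -0.6},
  {"dp": [0,0,0],"angular": [0,0,0],"fingers": -0.6},
])

```text
clock: 28.85
tool_pos: [0.6251, 0.096, 0.0896]
tcp_rot: [0.0, -0.645, 0.764, -0.0]
contact_force: [0.6, -0.3, -1.1]
width: 0.289
```

apply_moves([
  {"dp": [0,0,0.5],"angular": [0,0,0],"fingers": -0.6},
  {"dp": [0,0,0],"angular": [0,0,0],"fingers": -0.6},
])

```text
clock: 29.05
tool_pos: [0.6253, 0.0961, 0.0893]
tcp_rot: [0.0, -0.645, 0.764, -0.0]
contact_force: [-0.8, 0.6, -1.9]
width: 0.293
```

apply_moves([
  {"dp": [0,0,0.7],"angular": [0,0,0],"fingers": -0.6},
  {"dp": [0,0,0],"angular": [0,0,0],"fingers": -0.6},
])

```text
clock: 29.25
tool_pos: [0.6255, 0.0962, 0.089]
tcp_rot: [0.001, -0.645, 0.764, -0.0]
contact_force: [-0.9, 0.5, 2.6]
width: 0.296
```

Run:
```python
from h import *
print(status.state()['contact_force'],status.state()['tool_pos'])
s=snap('side')
save('s16',cv2.resize(s['image'][150:230,210:306],(720,600)))
```

```text
[-0.9426986   0.52651471  2.63642341] [0.62551166 0.09615427 0.08901378]
```

View pics/s16.png

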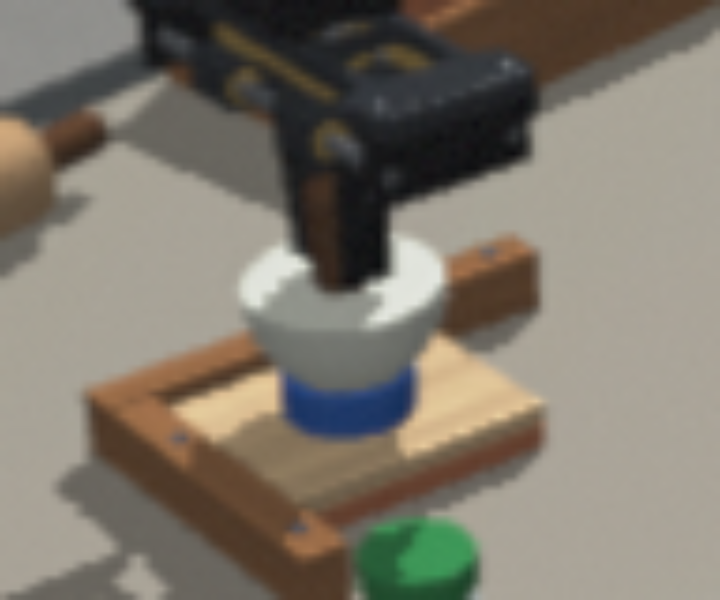

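apply_moves([
  {"dp": [0,0,-0.3],"angular": [0,0,0],"fingers": -0.6},
  {"dp": [0,0,0],"angular": [0,0,0],"fingers": -0.45},
  {"dp": [0,0,0],"angular": [0,0,0],"fingers": -0.4},
  {"dp": [0,0,0],"angular": [0,0,0],"fingers": -0.3},
  {"dp": [0,0,0],"angular": [0,0,0],"fingers": -0.1},
  {"dp": [0,0,0],"angular": [0,0,0],"fingers": 0.1},
  {"dp": [0,0,0],"angular": [0,0,0],"fingers": 0.1},
], newtons=5)

```text
clock: 30.0
tool_pos: [0.6246, 0.0958, 0.0882]
tcp_rot: [-0.0, -0.645, 0.764, 0.0]
contact_force: [0.8, -0.9, 0.1]
width: 0.516
```

apply_moves([
  {"dp": [0,0,-8],"angular": [0,0,0],"fingers": 0.1},
  {"dp": [0,0,-20],"angular": [0,0,0],"fingers": 0.1},
  {"dp": [0,0,-30],"angular": [0,0,0],"fingers": 0.1},
  {"dp": [0,0,-40],"angular": [0,0,0],"fingers": 0.1},
  {"dp": [40,0,-20],"angular": [0,0,0],"fingers": 0.1},
  {"dp": [45,0,0],"angular": [0,0,0],"fingers": 0.1},
  {"dp": [45,0,0],"angular": [0,0,0],"fingers": 0.1},
  {"dp": [45,0,0],"angular": [0,0,0],"fingers": 0.1},
  {"dp": [45,0,0],"angular": [0,0,0],"fingers": 0.1},
  {"dp": [45,0,0],"angular": [0,0,0],"fingers": 0.1},
])

```text
clock: 31.0
tool_pos: [0.5801, -0.1669, 0.2075]
tcp_rot: [0.0, -0.645, 0.764, -0.0]
contact_force: [0.3, -0.1, -0.1]
width: 0.547
```

apply_moves([
  {"dp": [45,0,0],"angular": [0,0,0],"fingers": 0.1},
  {"dp": [45,0,0],"angular": [0,0,0],"fingers": 0.1},
  {"dp": [0,0,0],"angular": [0,0,0],"fingers": 0.1},
])

```text
clock: 31.3
tool_pos: [0.5642, -0.2585, 0.2069]
tcp_rot: [-0.0, -0.643, 0.766, -0.0]
contact_force: [-0.1, 0.0, 0.3]
width: 0.552
```

Run:
```python
from h import *
d=snap('top');s=snap('side')
save('t17',cv2.resize(d['image'][100:220,170:330],(800,600),interpolation=cv2.INTER_CUBIC))
save('s17',cv2.resize(s['image'][150:240,200:320],(800,600),interpolation=cv2.INTER_CUBIC))
c=mask(d,(255,120,335,190),lambda r,g,b:(r-b<25)&(r>190),8); el=cv2.fitEllipse(cv2.convexHull(c.astype(np.float32))); P=onplane(d,[el[0]],.083); print('rim',el,P,uw(P))
c=mask(d,(262,125,300,165),lambda r,g,b:(r-b>25)&(r>70)&(r<150),8); e1=cv2.fitEllipse(c.astype(np.float32)); P=onplane(d,[e1[0]],.127); print('stem',e1,P,uw(P))
c=mask(d,(255,130,335,190),lambda r,g,b:(r-b>40)&(r>185)|(b-r>40)|(r.clip(0)>190)&(r-b<25)); a,es=edges(c); print(a.round(1).tolist())
for e in es:
    p,v=wline(onplane(d,e,.022)); print(e.mean(0).round(0),uw(p).round(4),round(np.degrees(np.arctan2(v[1],v[0])),2))
```

```text
rim ((277.6767883300781, 152.57701110839844), (26.044620513916016, 26.25617218017578), 62.262916564941406) [[0.62532651 0.09824503 0.083     ]] [[0.60036057 0.20063029]]
stem ((276.5408935546875, 137.64654541015625), (4.695413112640381, 46.4280891418457), 94.50216674804688) [[0.66321838 0.09859265 0.127     ]] [[0.63766964 0.20725967]]
[[263.8999938964844, 138.60000610351562], [261.6000061035156, 149.10000610351562], [266.1000061035156, 146.89999389648438], [265.1000061035156, 152.89999389648438], [275.6000061035156, 145.10000610351562], [282.1000061035156, 152.10000610351562], [278.8999938964844, 156.89999389648438], [267.8999938964844, 159.60000610351562], [269.1000061035156, 162.60000610351562], [279.3999938964844, 165.39999389648438], [287.6000061035156, 161.60000610351562], [274.6000061035156, 169.39999389648438], [296.1000061035156, 173.89999389648438], [301.1000061035156, 146.10000610351562], [287.8999938964844, 143.60000610351562], [289.1000061035156, 146.60000610351562], [281.8999938964844, 140.10000610351562]]
[262. 144.] [0.6334 0.2643] -7.12
[264. 149.] [0.614  0.2562] -57.84
[265. 150.] [0.6125 0.2514] -17.4
[271. 150.] [0.6163 0.2346] -43.65
[279. 147.] [0.6274 0.2049] 39.42
[281. 154.] [0.6068 0.1959] -32.28
[274. 158.] [0.591  0.2183] -71.81
[274. 165.] [0.5688 0.2127] 79.1
[283. 164.] [0.5789 0.1823] -58.36
[281. 166.] [0.573  0.1838] -67.11
[285. 172.] [0.5525 0.1722] 80.06
[299. 160.] [0.5988 0.1359] -9.47
[295. 145.] [0.6462 0.1576] 80.67
[286. 143.] [0.6473 0.1875] 49.56
[273. 140.] [0.6492 0.2312] -88.38
```

View pics/t17.png

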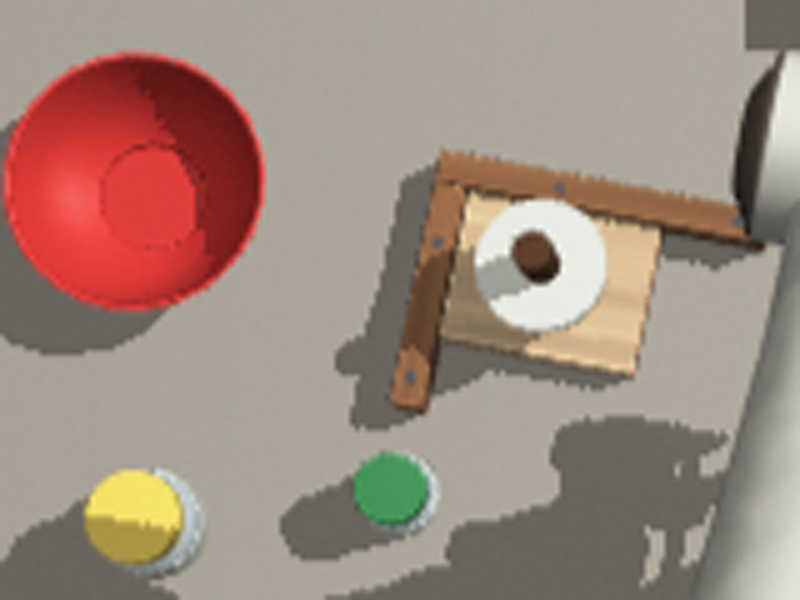

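View pics/s17.png

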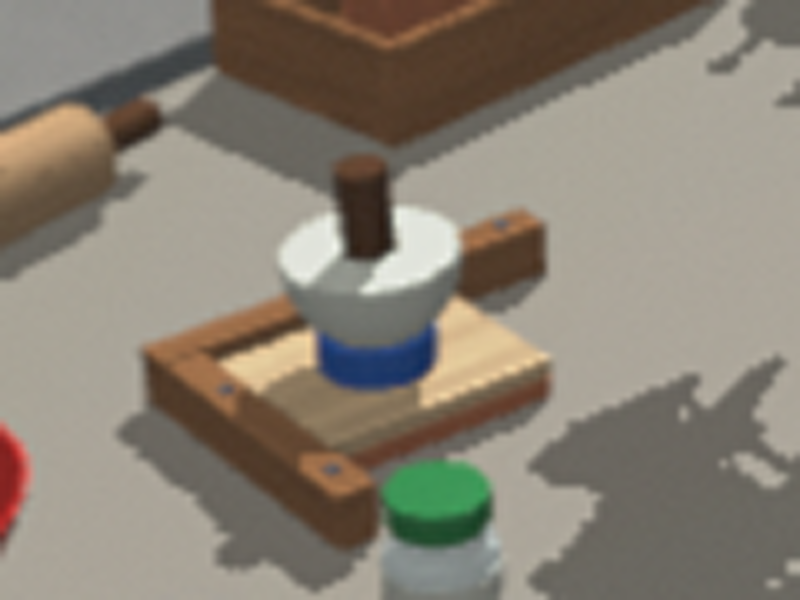

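Run:
```python
from h import *
d=load('top');s=load('side')
c=mask(d,(268,143,284,160),lambda r,g,b:(r-b>25)&(r>70)&(r<150),8); e1=cv2.fitEllipse(c.astype(np.float32)); P=onplane(d,[e1[0]],.127); print('stem top',e1,P)
c2=mask(d,(268,143,284,160),lambda r,g,b:(r-b>5)&(r+g+b<330),8); print('stem all',c2.min(0),c2.max(0))
m=np.array([.6253,.0982])
print(proj(d,[[*m,.083],[*m,.127]]), proj(s,[[*m,.083],[*m,.127]]))
# side stem axis: centres per row
im=s['image'][170:192,240:268].astype(int)
for r in range(2,18,2):
    row=im[r]; k=np.nonzero(row.sum(1)<280)[0]; 
    if len(k): print(170+r,240+k.min(),240+k.max())
c=mask(s,(238,178,273,200),lambda r,g,b:(r-b<25)&(r>150),8); print('rim side',c.min(0),c.max(0))
for nm,D in(('s',s),): 
    save('s18',cv2.resize(D['image'][168:212,235:275],(546,600),interpolation=cv2.INTER_CUBIC))
```

```text
stem top ((276.2799072265625, 149.77285766601562), (7.063588619232178, 9.240797996520996), 108.02357482910156) [[0.62558312 0.09820138 0.127     ]]
stem all [271.9375 146.1875] [281.3125 156.1875]
[[277.69077545 152.58566324]
 [276.27742836 149.86423227]] [[255.31141358 186.64647445]
 [254.38845528 173.93933029]]
172 258 259
174 250 257
176 249 258
178 250 257
180 251 258
182 251 258
184 251 258
186 252 258
rim side [237.5625 177.5625] [250.9375 194.6875]
```

View pics/s18.png

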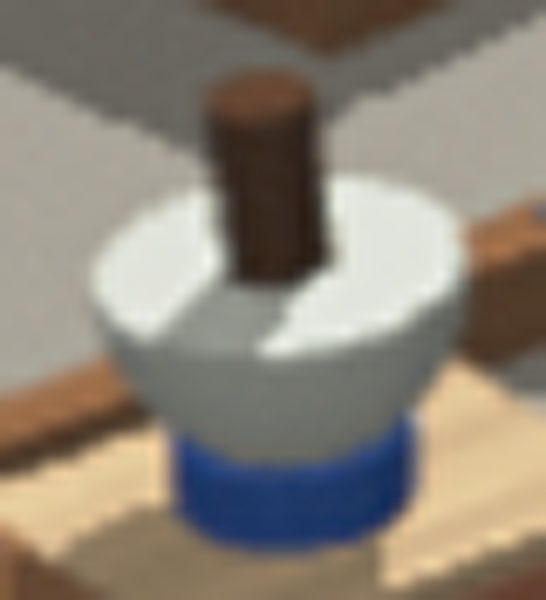

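Run:
```python
from h import *
print(status.state()['clock'],status.state()['contact_force']); print(robot.job_done())
```

```text
31.4 [ 0.12203145 -0.29243489  0.24633581]
the job is handed in; nothing more can be done
None
```

I handed the job in at 31.4 s with the arm clear of everything. The bat and the board are in the corner, and the mould is seated in the ring.

- **Bat:** I pushed it with two fingertips, first against the long fence and then against the short one, until the measured force rose to about 8 to 11 N against each. The picture afterwards showed its edges within about 0.5° of the fences, except one in the fence's shadow that read about 0.6° off.
- **Board:** I laid it on the bat by its ring and pushed both sheets home the same way. They stopped at the same positions as the bat had, to within about 0.1 mm. The picture puts the board's edges within about 1 mm and 0.5° of the fences, which is as fine as it resolves.
- **Mould:** I lowered it until the ring took its weight, with about 5 N change in force, then let go. Afterwards the stem top was about 0.1 pixel from where an upright stem would appear in the top view. The side view agreed, and the board had not moved.
- **Left alone:** the jars and the bowl look unmoved in the last top picture. I did not measure the sticks again at the end, but nothing went near them.

**Checks that disagreed:** an automatic stem measurement in the last picture caught the fence and was thrown out, then redone on a tighter crop. One early automatic side-view measurement of the mould also caught the background, so I read those points by hand. The ring centre found by camera and by touch differed by about 2 mm across the short-fence direction, so I aimed midway between the two. Near the end of the lowering, the side view had the mould about 1 mm off, so I nudged it before it touched.

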